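# Pack the pit-stop set into its tray

## Task

Pack the toy pit-stop set into its wooden tray: park the green racer in the middle of the grey road tile, lengthwise along the road, stand the red petrol pump upright in the middle of the white pad, and stand the three plain fuel drums (blue, yellow and black) upright together on the floor of the aluminium tin. Set each one down rather than dropping it in. The white police car and the orange striped barrel belong to another set: leave them where they are.

Things in the scene. Friction and masses are not known exactly. Their poses are not given: they have to be found in the camera images.
- road_tile: Grey hard-silicone road tile with white lines, 134 (x, along the road) x 94 (y) x 5 mm, fixed in one of the wooden tray's three equal bays (which one varies). The tray is fixed; bays 140 (x) x 102 (y) mm, 108 mm apart along y, walls 6 mm thick, tops 20 mm above the shelf top (z = 0). Origin: centre of underside, 6 mm above the shelf top; upper face 5 mm higher.
- pump_pad: White plastic forecourt pad with a red rectangle outlined round its middle, 134 (x) x 94 (y) x 5 mm, fixed in another bay of the wooden tray (bays as told for the road tile; which one varies). Origin: centre of underside, 6 mm above the shelf top; upper face 5 mm higher.
- tin: Open round aluminium tin, 96 mm outer, 92 mm inner diameter, 28 mm high, fixed in the third bay of the wooden tray (which one varies). Origin: centre of underside, 6 mm above the shelf top; inner floor 2 mm and rim 28 mm above the origin. Three drums fit only in a triangle, axes about 24 mm from the tin's middle and none in the middle; they stand out 24 mm above the rim.
- racer: Green die-cast toy racing car, black rear wing, white disc on the bonnet: 100 mm long (x, nose at +x), 44 wide (y), 34 high, about 110 g, loose; its wheels do not turn. Midway between the wheels the flanks are upright, 42 mm apart, from 7 to 24 mm above the ground: grip there. Origin: centre of underside, at ground level.
- pump: Red plastic toy petrol pump, upright, 84 mm tall, about 60 g, loose. Column 32 mm (x) by 46 mm (y), straight from 6 to 70 mm up, on a 38 x 52 mm grey foot; black display on both x faces, where it is gripped; black holster and hose on the +y side, out to 34 mm from the axis. Origin: centre of underside, z up.
- drum_blue: Blue toy fuel drum, upright plain cylinder 32 mm in diameter and 50 mm tall, about 30 g, loose on the shelf top. Origin: centre of its underside, z up its axis.
- drum_yellow: Yellow toy fuel drum, upright plain cylinder 32 mm in diameter and 50 mm tall, about 30 g, loose on the shelf top. Origin: centre of its underside, z up its axis.
- drum_black: Black toy fuel drum, upright plain cylinder 32 mm in diameter and 50 mm tall, about 30 g, loose on the shelf top. Origin: centre of its underside, z up its axis.
- police_car: White plastic toy police car with a red and blue light bar and a dark blue band on the doors, 98 mm long (x), 44 mm wide (y), 42 mm high, about 50 g, loose. Not part of the set: to be left where it is. Origin: centre of the underside, at ground level.
- striped_barrel: Orange toy road-works barrel with white bands and a white disc on top, 32 mm in diameter and 50 mm tall like the drums, about 30 g, loose. Not part of the set: to be left where it is. Origin: centre of its underside.

How it is judged:
At the end, for the whole second after the job is handed in: Racer on its wheels within 20 mm of the tile's middle, within 0.3 rad of its length either way round; pump upright within 20 mm of the pad's middle; three plain drums upright (0.12 rad) on the tin's floor; all at rest; police car and striped barrel upright, within 15 mm of their start (horizontal distance between racer and road_tile below 0.02 m and z of racer in the frame of road_tile between 0.001 and 0.01 m and angle between each of racer, pump, drum_blue, drum_yellow, drum_black, police_car, striped_barrel's own z axis and vertical below 0.12 rad and linear speed of each of racer, pump, drum_blue, drum_yellow, drum_black below 0.02 m/s and angle between the x axis of racer and the x axis of road_tile, either way round below 0.3 rad and horizontal distance between pump and pump_pad below 0.02 m and z of pump in the frame of pump_pad between 0.001 and 0.01 m and horizontal distance between each of drum_blue, drum_yellow, drum_black and tin below 0.034 m and z of drum_blue in the frame of tin between -0.002 and 0.007 m and z of drum_yellow in the frame of tin between -0.002 and 0.007 m and z of drum_black in the frame of tin between -0.002 and 0.007 m and distance of each of police_car, striped_barrel from where it was at the start of the episode below 0.015 m); the robot touches nothing.
It fails at once if the police car or the striped barrel is moved more than 15 mm (distance of any of police_car, striped_barrel from where it was at the start of the episode above 0.015 m).
It fails at once if a thing is dropped into its place (it arrives faster than 0.8 m/s, as from about 35 mm or more) ((horizontal distance between racer and road_tile below 0.06 m and z of racer in the frame of road_tile below 0.06 m and linear speed of racer above 0.8 m/s) or (horizontal distance between pump and pump_pad below 0.06 m and z of pump in the frame of pump_pad below 0.06 m and linear speed of pump above 0.8 m/s) or (horizontal distance between drum_blue and tin below 0.06 m and z of drum_blue in the frame of tin below 0.06 m and linear speed of drum_blue above 0.8 m/s) or (horizontal distance between drum_yellow and tin below 0.06 m and z of drum_yellow in the frame of tin below 0.06 m and linear speed of drum_yellow above 0.8 m/s) or (horizontal distance between drum_black and tin below 0.06 m and z of drum_black in the frame of tin below 0.06 m and linear speed of drum_black above 0.8 m/s)).
It also fails if it takes over 109 s, if anything falls off the work surface, if the arm or the gripper's body presses on something with over 40 N, if the wrist force passes 120 N, or if a joint passes its speed limit or range.

## Robot

A 7-joint arm with a two-finger parallel gripper is mounted at the origin on the work surface. World frame = base frame: x ahead of the robot, y to its left, z up, the work surface at z = 0. Lengths are in m, angles in rad, forces in N, time in s.
With the tool pointing down it reaches from about 0.425 to 0.875 m from the base axis. Payload 4.7 kg.
Tool frame: the origin (TCP) lies on the centre line of the jaws, within the pads' length; the fingertips stand 19 mm ahead of it and the grasp point (between the pads) is the TCP; x points along the fingers, z is the direction in which the jaws open and shut, and the axes are right-handed (so a half turn about x gives the same grasp; the last joint's range is limited). The gripper opens to 87 mm and grips with 3 to 60 N. Pads are 19 mm wide; open, the fingers measure 117 mm over their backs; the gripper's body (75 mm by 190 mm) begins 51 mm behind the grasp point.
Start: joints at [1.356, 0.321, -0.07, 1.45, 0.023, 1.371, -0.057], TCP at [0.147, -0.633, 0.242] pointing down, gripper open.
Joint ranges: [-2.86, 2.86], [-0.3, 2.09], [-1.38, 1.24], [0.06, 2.45], [-1.56, 4.7], [0.09, 2.05], [-2.69, 2.69]. Speed limits (rad/s): [2.57, 2.57, 3.14, 3.14, 3.14, 3.14, 3.14].

## Interface

Orientations are given as a rotation vector (axis times angle).
In Python, from bench import get_state, get_image, camera_info, close_job gives the robot as it stands.
- The arm moves only by the tool jog_arm, never from a script. Its argument "targets" is a list of rows, each a list of 7 numbers: the turn, a rotation vector about the tool's x, y, z in degrees, then the shift along the tool's x, y, z in cm, then the finger opening in cm, from 0 to 8.7. In form: [[wx, wy, wz, tx, ty, tz, jaw], ...]. A call has 1 to 10 rows; each row shifts and turns the commanded pose from where the row before left it, along the tool's axes as they then stand; what a row does not reach is not made up. A row lasts 1/8 s, in which the tool goes at most 62.5 mm and 10.7 degrees, less where a joint would pass 70% of its speed; a pose out of reach is approached as far as the arm can. A call is refused whole if a number of a shift passes 6.25 or a number of a turn 10.7, either way. A call with a gripper value outside its range is refused whole. The fingers move at their own pace and stop on an object; "squeeze" is the grip in N (left out, the last holds). Time passes only in rows, so rows that do not move let the fingers close. It gives the time, the measured TCP pose, the force and the opening at its end, in the units of the state.
- get_state(): the state, without advancing time (a new reading comes with each control period).
- get_image(name): name is "scene" or "side" or "wrist"; returns (picture, depth): 400x640x3 uint8, red, green, blue; 400x640 float32, m along the optical axis (not along the pixel's ray), 0 where there is no reading.
- camera_info(name): a dict with "intrinsics" (3x3 intrinsics, pixels), "k1" (the pictures are not rectified: a ray, as slopes to the right and down, at radius r is drawn at 1 + k1 r^2 times it, then the intrinsics apply), "world_from_camera" (4x4, takes a point from camera to world coordinates); the wrist camera has in their place "mount" (4x4, takes a point from camera to tool coordinates, whose origin is the TCP and whose axes are the tool frame's). Camera axes: x right, y up, looking along -z (the intrinsics and any distortion apply to the point x, -y, -z); pixel columns grow to the right and rows downward; lengths in m; the calibration is good to about 2 mm. A picture is of the moment at which its call begins: read the wrist's pose just before it. camera_info takes no time and is no camera call.
- close_job(): hands the job in, once; it reports no verdict.
The state is a dict: "time": time; "joint_positions": joint angles; "qd": joint speeds; "joint_torque": joint torques, N m; "position": TCP position; "tool_rot": TCP orientation; "ft_force": force on the tool from outside, world axes, zero at the start; "torque": the same for the moment, N m; "grip_width": opening from 0.0 (shut) to 1.0 (fully open).
Only numpy, scipy, OpenCV 4.12 (cv2) and the standard library are available. Lean on these libraries where they do the work, as an engineer would, in place of code of your own. Each camera call takes 0.05 s, during which the arm holds its last target.

## Working session

There is one attempt and no reset: what is moved stays moved. The work goes in short steps, Python scripts to look and compute and a tool call to move; the robot and the scene stay as the last step left them, time stands still between calls to the robot, and variables do not carry over. Pictures are saved under pics/ and viewed, and the job is handed in when it is done.

Besides the shell and the picture viewer there is one more tool, called after ">>>" as name([rows], argument=value, ...), one row to a line, values as JSON. jog_arm: Moves the arm, as the interface text tells. Its arguments: {"type":"object","properties":{"targets":{"type":"array"},"squeeze":{"type":"number"}},"required":["targets"]}

```bash
ls; mkdir -p pics
cat > h.py <<'E'
import numpy as np, cv2
from scipy.spatial.transform import Rotation as R
from bench import get_state, get_image, camera_info, close_job
def T_wc(name, st=None):
    ci=camera_info(name)
    if name!='wrist': return np.array(ci['world_from_camera'])
    T=np.eye(4);T[:3,:3]=R.from_rotvec(st['tool_rot']).as_matrix();T[:3,3]=st['position']
    return T@np.array(ci['mount'])
def rays(name,uv,T):
    ci=camera_info(name);K=np.array(ci['intrinsics']);k=ci['k1']
    uv=np.atleast_2d(uv).astype(float)
    p=cv2.undistortPoints(uv.reshape(-1,1,2),K,np.array([k,0,0,0.])).reshape(-1,2)
    d=np.c_[p[:,0],-p[:,1],-np.ones(len(p))]
    return T[:3,3], d@T[:3,:3].T
def onplane(name,uv,z,T):
    o,d=rays(name,uv,T); return o+d*((z-o[2])/d[:,2])[:,None]
def bydepth(name,uv,dep,T):
    o,d=rays(name,uv,T); z=np.array([dep[int(round(v)),int(round(u))] for u,v in np.atleast_2d(uv)])
    return o+d*z[:,None]
def cross(n1,u1,T1,n2,u2,T2):
    o1,d1=rays(n1,u1,T1);o2,d2=rays(n2,u2,T2);d1=d1[0];d2=d2[0]
    A=np.c_[d1,-d2];s=np.linalg.lstsq(A,o2-o1,rcond=None)[0]
    a=o1+s[0]*d1;b=o2+s[1]*d2
    return (a+b)/2,np.linalg.norm(a-b)
def snap(name,tag):
    st=get_state();im,dep=get_image(name)
    cv2.imwrite(f'pics/{tag}.png',im[:,:,::-1]);np.save(f'pics/{tag}.npy',dep)
    np.save(f'pics/{tag}_T.npy',T_wc(name,st)); return im,dep,T_wc(name,st)
def load(tag): return cv2.imread(f'pics/{tag}.png')[:,:,::-1],np.load(f'pics/{tag}.npy'),np.load(f'pics/{tag}_T.npy')
E
python3 - <<'E'
from h import *
print(get_state())
for n in('scene','side','wrist'):
    snap(n,n+'0');print(camera_info(n))
print(R.from_rotvec(get_state()['tool_rot']).as_matrix().round(3))
E
```

```text
pics
{'time': 0.0, 'joint_positions': array([ 1.35610943,  0.32180119, -0.0700921 ,  1.45168133,  0.02258711,
        1.37080871, -0.05691867]), 'qd': array([-4.74870998e-04, -9.74639543e-04,  1.19809590e-03, -6.77365287e-05,
        5.02086578e-05,  3.97370003e-04, -5.40991514e-04]), 'joint_torque': array([ 3.62542796e-04, -4.91284382e+01, -4.03770134e-01, -3.12527740e+01,
       -6.39860937e-02,  4.36292519e-02,  1.52546654e-04]), 'position': array([ 0.14725973, -0.63255951,  0.24047253]), 'tool_rot': array([ 1.04018408,  1.31037196, -1.03831061]), 'ft_force': array([0.08784574, 0.60730426, 0.41249485]), 'torque': array([ 0.0349524 , -0.04329988,  0.07677033]), 'grip_width': 1.003745531761257}
{'intrinsics': array([[459.0409618 ,   0.        , 322.50455316],
       [  0.        , 459.0409618 , 198.09177677],
       [  0.        ,   0.        ,   1.        ]]), 'k1': -0.018293607867251926, 'world_from_camera': array([[ 0.40635346, -0.69589806,  0.59211718,  1.27713209],
       [ 0.91363283,  0.30071414, -0.27358008, -0.32527167],
       [ 0.01232584,  0.65214791,  0.75799154,  0.990
[... 456 characters left out ...]
,  1.00720134],
       [ 0.        ,  0.        ,  0.        ,  1.        ]])}
{'intrinsics': array([[326.86664365,   0.        , 319.03191493],
       [  0.        , 326.86664365, 194.26535106],
       [  0.        ,   0.        ,   1.        ]]), 'k1': -0.04402385424644601, 'mount': array([[-3.33927714e-04,  2.55854510e-01, -9.66715241e-01,
        -1.44731478e-01],
       [-9.36218517e-04,  9.66714792e-01,  2.55854715e-01,
         7.04406077e-02],
       [ 9.99999506e-01,  9.90493690e-04, -8.32771306e-05,
        -4.42190815e-04],
       [ 0.00000000e+00,  0.00000000e+00,  0.00000000e+00,
         1.00000000e+00]])}
[[-0.     0.974  0.227]
 [ 0.001  0.227 -0.974]
 [-1.    -0.    -0.001]]
```

View pics/scene0.png

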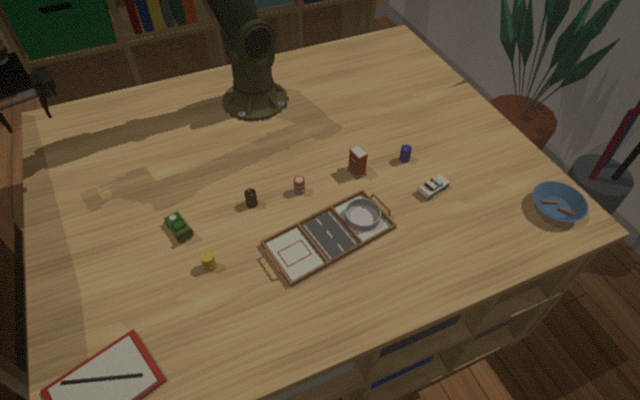

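View pics/side0.png

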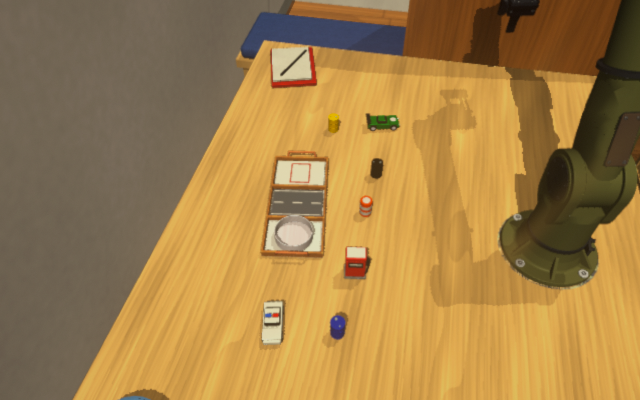

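View pics/wrist0.png

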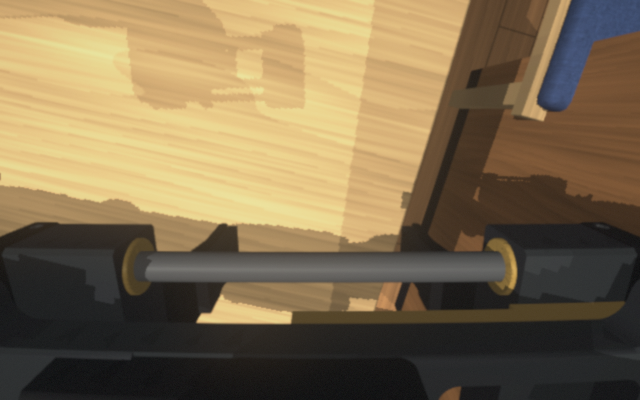

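The scene view shows the racer at (178,226), yellow drum (208,261), black (251,197), striped barrel (299,185), pump (358,160), blue (405,153) and police car (433,187). The tray has the pad at (295,255), the road at (330,234) and the tin at (362,214). The side view shows the same things: racer (383,122), yellow (333,123), black (377,168), barrel (366,206), pump (357,262), blue (338,327) and tin (294,233).

```bash
cat > m0.py <<'E'
from h import *
P={'racer':[(178,226),(383,122)],'yellow':[(208,256),(333,118)],'black':[(250,190),(377,162)],'barrel':[(299,180),(366,201)],
'pump':[(358,150),(357,253)],'blue':[(405,148),(338,321)],'police':[(433,185),(273,318)],'pad':[(295,254),(300,173)],'road':[(330,234),(297,203)],'tin':[(362,213),(294,234)]}
s=load('scene0');d=load('side0')
for k,(a,b) in P.items():
    p,e=cross('scene',a,s[2],'side',b,d[2])
    print(k,p.round(3),round(e,4),bydepth('scene',a,s[1],s[2])[0].round(3),bydepth('side',b,d[1],d[2])[0].round(3))
E
python3 m0.py
```

```text
racer [ 0.453 -0.365  0.016] 0.0011 [ 0.47  -0.364  0.037] [ 0.453 -0.354  0.025]
yellow [ 0.6   -0.317  0.047] 0.0004 [ 0.602 -0.317  0.051] [ 0.599 -0.313  0.05 ]
black [ 0.443 -0.156  0.055] 0.0042 [ 0.435 -0.156  0.049] [ 0.445 -0.157  0.051]
barrel [ 0.453 -0.018  0.047] 0.0003 [ 0.457 -0.02   0.053] [ 0.452 -0.014  0.052]
pump [0.445 0.169 0.086] 0.0017 [0.442 0.17  0.084] [0.446 0.169 0.084]
blue [0.459 0.323 0.049] 0.0008 [0.459 0.322 0.05 ] [0.459 0.323 0.048]
police [0.602 0.334 0.024] 0.0016 [0.612 0.325 0.038] [0.598 0.339 0.036]
pad [ 0.653 -0.112  0.009] 0.0022 [ 0.657 -0.113  0.013] [ 0.65  -0.105  0.018]
road [ 0.633 -0.004  0.011] 0.0002 [ 0.633 -0.004  0.01 ] [ 0.633 -0.003  0.013]
tin [0.612 0.102 0.022] 0.0027 [0.604 0.106 0.012] [0.616 0.096 0.012]
```

Run:
```python
from h import *
a=load('scene0')[0][130:290,150:460];b=load('side0')[0][100:350,250:410]
cv2.imwrite('pics/zs.png',cv2.resize(a[:,:,::-1],None,fx=2.5,fy=2.5,interpolation=cv2.INTER_CUBIC))
cv2.imwrite('pics/zd.png',cv2.resize(b[:,:,::-1],None,fx=2.4,fy=2.4,interpolation=cv2.INTER_CUBIC))
```

```text
(no output)
```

View pics/zs.png

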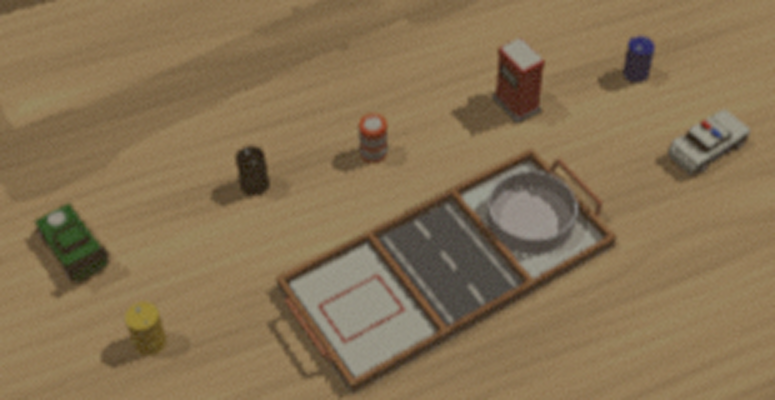

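View pics/zd.png

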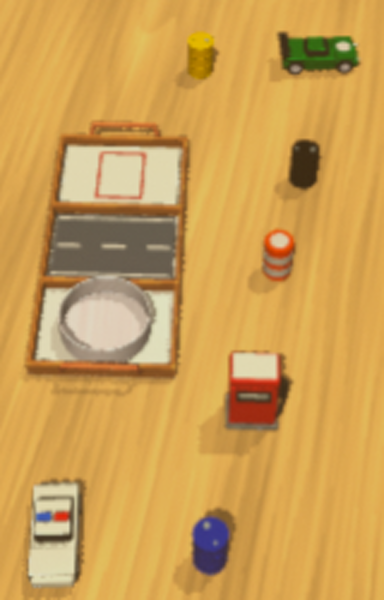

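```bash
cat > plan.py <<'E'
from h import *
import sys
def Rg(psi):
    c,s=np.cos(psi),np.sin(psi); return np.array([[0,-s,c],[0,c,s],[-1,0,0.]])
def plan(xyz,psi_deg,maxs=6.0,maxr=10.0,show=True):
    st=get_state();p=np.array(st['position']);A=R.from_rotvec(st['tool_rot'])
    B=R.from_matrix(Rg(np.radians(psi_deg)));C=R.from_matrix(Rg(np.radians(psi_deg+180)))
    if (A.inv()*C).magnitude()<(A.inv()*B).magnitude(): B=C
    d=np.array(xyz)-p; rv=(A.inv()*B).as_rotvec(degrees=True)
    n=int(max(np.ceil(np.linalg.norm(d)*100/maxs),np.ceil(np.abs(rv).max()/maxr),1))
    Ai=A;print('now',p.round(4),'dist',np.linalg.norm(d).round(4),'rows',n,'j',st['joint_positions'].round(2),'t',st['time'])
    for i in range(n):
        sh=Ai.inv().apply(d/n*100); r=rv/n
        print([round(float(x),1) for x in r]+[round(float(x),2) for x in sh])
        Ai=Ai*R.from_rotvec(r,degrees=True)
if __name__=='__main__':
    a=[float(x) for x in sys.argv[1:]]; plan(a[:3],a[3],*(a[4:]))
E
python3 plan.py 0.62 -0.02 0.30 -77
```

```text
now [ 0.1473 -0.6327  0.2407] dist 0.7761 rows 13 j [ 1.36  0.32 -0.07  1.45  0.02  1.37 -0.06] t 0.15
[0.0, -0.0, 0.0, -0.45, 4.61, -3.77]
[0.0, -0.0, 0.0, -0.45, 4.61, -3.77]
[0.0, -0.0, 0.0, -0.45, 4.61, -3.77]
[0.0, -0.0, 0.0, -0.45, 4.61, -3.77]
[0.0, -0.0, 0.0, -0.45, 4.61, -3.77]
[0.0, -0.0, 0.0, -0.45, 4.61, -3.77]
[0.0, -0.0, 0.0, -0.45, 4.61, -3.77]
[0.0, -0.0, 0.0, -0.45, 4.61, -3.77]
[0.0, -0.0, 0.0, -0.45, 4.61, -3.77]
[0.0, -0.0, 0.0, -0.45, 4.61, -3.77]
[0.0, -0.0, 0.0, -0.45, 4.6, -3.77]
[0.0, -0.0, 0.0, -0.46, 4.6, -3.77]
[0.0, -0.0, 0.0, -0.46, 4.6, -3.77]
```

>>> jog_arm([
  [0,0,0,-0.4,4.6,-3.8,8.7],
  [0,0,0,-0.4,4.6,-3.8,8.7],
  [0,0,0,-0.4,4.6,-3.8,8.7],
  [0,0,0,-0.4,4.6,-3.8,8.7],
  [0,0,0,-0.4,4.6,-3.8,8.7],
  [0,0,0,-0.4,4.6,-3.8,8.7],
  [0,0,0,-0.4,4.6,-3.8,8.7],
  [0,0,0,-0.4,4.6,-3.8,8.7],
  [0,0,0,-0.4,4.6,-3.8,8.7],
  [0,0,0,-0.4,4.6,-3.8,8.7],
])

```text
time: 1.4
position: [0.5099, -0.1571, 0.2817]
tool_rot: [1.039, 1.308, -1.04]
ft_force: [1.1, -1.3, -0.1]
grip_width: 1.002
```

>>> jog_arm([
  [0,0,0,-0.4,4.6,-3.8,8.7],
  [0,0,0,-0.4,4.6,-3.8,8.7],
  [0,0,0,0,0,0,8.7],
  [0,0,0,0,0,0,8.7],
])

```text
time: 1.9
position: [0.5812, -0.0642, 0.2889]
tool_rot: [1.038, 1.31, -1.04]
ft_force: [0.3, -0.5, -0.0]
grip_width: 1.001
```

```bash
python3 -c "
from h import *
print(get_state());snap('wrist','w1')"
```

```text
{'time': 1.9, 'joint_positions': array([ 0.61169236,  0.2157642 , -0.63964831,  1.52775659,  0.12973802,
        1.4422037 , -1.37547331]), 'qd': array([ 0.02741031, -0.01309606,  0.02184604,  0.0090223 ,  0.0010297 ,
        0.00056785, -0.00026062]), 'joint_torque': array([-1.60321545e+00, -3.80833733e+01, -5.22755429e+00, -3.17157054e+01,
       -2.38300413e-01, -1.16495958e-01, -4.32528206e-03]), 'position': array([ 0.5812325 , -0.06423844,  0.28892194]), 'tool_rot': array([ 1.0379347 ,  1.30958305, -1.04002673]), 'ft_force': array([ 0.30905352, -0.52159564, -0.04912629]), 'torque': array([-0.05711146,  0.03999762,  0.00487315]), 'grip_width': 1.001043768663731}
```

View pics/w1.png

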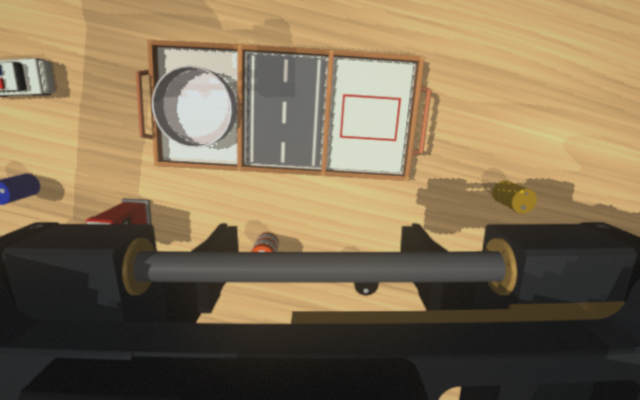

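The wrist view shows the tin at (194,105), the road tile at (285,111), the pad's red rectangle centred at (370,117) and the yellow drum at (518,197).

```bash
cat > tray.py <<'E'
from h import *
im,dep,T=load('w1')
hsv=cv2.cvtColor(np.ascontiguousarray(im),cv2.COLOR_RGB2HSV)
# red rect
sub=np.zeros(im.shape[:2],np.uint8);sub[85:150,333:410]=1
red=(((hsv[...,0]<8)|(hsv[...,0]>170))&(hsv[...,1]>90)).astype(np.uint8)*sub
ys,xs=np.nonzero(red);r=cv2.minAreaRect(np.c_[xs,ys].astype(np.float32));print('rect',r)
print('pad',onplane('wrist',r[0],.011,T).round(4)); print('depth z along rect corners',bydepth('wrist',[(370,117),(350,105),(390,130),(285,140),(310,70)],dep,T).round(4))
# tray outer/road: dark grey low-sat
g=((hsv[...,1]<60)&(hsv[...,2]<120)).astype(np.uint8);m=np.zeros_like(g);m[50:172,242:330]=1
m*=g;m=cv2.morphologyEx(m,cv2.MORPH_CLOSE,np.ones((9,9)))
n,l,stt,c=cv2.connectedComponentsWithStats(m);k=1+stt[1:,4].argmax();ys,xs=np.nonzero(l==k)
r=cv2.minAreaRect(np.c_[xs,ys].astype(np.float32));print('road',r,onplane('wrist',r[0],.011,T).round(4))
b=onplane('wrist',cv2.boxPoints(r),.011,T);print(b.round(4))
# wood tray inner corners by eye
C=[(151,42),(425,59),(411,179),(155,166)]
print('tray outer top corners',onplane('wrist',C,.02,T).round(4))
P=onplane('wrist',C,.02,T);print('tray centre',P.mean(0).round(4))
for u in [(0,1),(3,2)]: d=P[u[1]]-P[u[0]];print('long dir deg',np.degrees(np.arctan2(d[1],d[0])),np.linalg.norm(d))
# tin rim from depth: points z in .028-.038
v,u=np.mgrid[55:160,140:245];uv=np.c_[u.ravel(),v.ravel()]
X=bydepth('wrist',uv,dep,T);s=(X[:,2]>.029)&(X[:,2]<.040);q=X[s]
A=np.c_[2*q[:,:2],np.ones(len(q))];sol=np.linalg.lstsq(A,(q[:,:2]**2).sum(1),rcond=None)[0]
print('tin depth circle',sol[:2].round(4),np.sqrt(sol[2]+sol[:2]@sol[:2]).round(4),len(q),np.median(q[:,2]).round(4))
f=(X[:,2]<.014)&(np.hypot(*(X[:,:2]-sol[:2]).T)<.03);print('tin floor z',np.median(X[f,2]))
E
python3 tray.py
python3 - <<'E'
import cv2
a=cv2.imread('pics/w1.png')[30:210,130:440];cv2.imwrite('pics/w1z.png',cv2.resize(a,None,fx=2.5,fy=2.5,interpolation=2))
E
```

```text
rect ((369.9801025390625, 117.29867553710938), (58.004581451416016, 43.17083740234375), 3.814074993133545)
pad [[ 0.653  -0.1133  0.011 ]]
depth z along rect corners [[ 0.6533 -0.1132  0.0115]
 [ 0.6617 -0.0849  0.0126]
 [ 0.6436 -0.1421  0.0125]
 [ 0.6009 -0.0147  0.0126]
 [ 0.691  -0.0271  0.0111]]
road ((281.9982604980469, 110.02931213378906), (82.44571685791016, 114.33177947998047), 3.3664605617523193) [[ 0.6365 -0.0033  0.011 ]]
[[ 0.5554  0.0397  0.011 ]
 [ 0.6952  0.0554  0.011 ]
 [ 0.7119 -0.0429  0.011 ]
 [ 0.5734 -0.0668  0.011 ]]
tray outer top corners [[ 0.68    0.1639  0.02  ]
 [ 0.734  -0.1583  0.02  ]
 [ 0.5897 -0.1845  0.02  ]
 [ 0.5317  0.1425  0.02  ]]
tray centre [ 0.6338 -0.0091  0.02  ]
long dir deg -80.48648717245361 0.3266548086990165
long dir deg -79.93665297273007 0.33212780413320764
tin depth circle [0.6137 0.107 ] 0.0495 940 0.0342
tin floor z 0.009585562718688101
```

View pics/w1z.png

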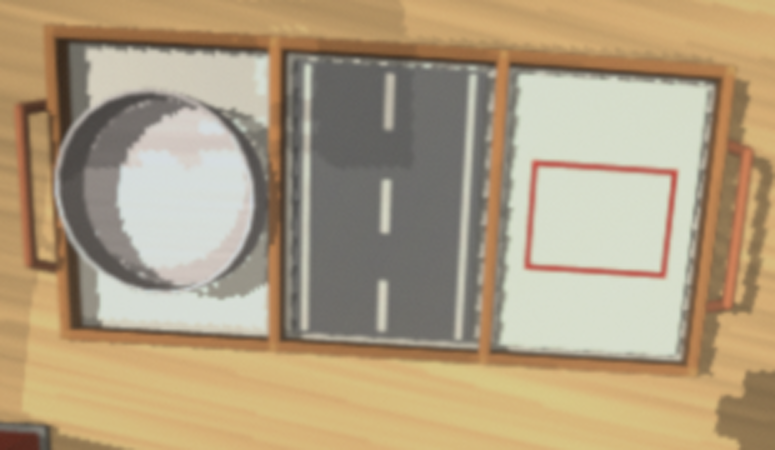

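```bash
python3 - <<'E'
from h import *
T=load('w1')[2]
print(onplane('wrist',[(284.4,112)],.011,T),onplane('wrist',[(194.2,106.4)],.034,T))
print(onplane('wrist',[(152,106.4),(236.4,106.4),(194.2,66),(194.2,146.8)],.034,T))
print(onplane('wrist',[(285.6,50),(283,170)],.011,T))
E
python3 plan.py 0.597 -0.314 0.2 -77
```

```text
[[ 0.63485675 -0.00677154  0.011     ]] [[0.61827515 0.09732454 0.034     ]]
[[0.60722006 0.1473775  0.034     ]
 [0.62934665 0.04794675 0.034     ]
 [0.66356824 0.10376173 0.034     ]
 [0.570461   0.09075116 0.034     ]]
[[ 0.70681906  0.00664458  0.011     ]
 [ 0.56183351 -0.01987134  0.011     ]]
now [ 0.581  -0.0653  0.289 ] dist 0.2646 rows 5 j [ 0.61  0.22 -0.64  1.53  0.13  1.44 -1.38] t 1.95
[0.0, 0.0, 0.0, 1.78, -0.81, 4.92]
[0.0, 0.0, 0.0, 1.78, -0.81, 4.92]
[0.0, 0.0, 0.0, 1.78, -0.81, 4.92]
[0.0, 0.0, 0.0, 1.78, -0.81, 4.92]
[0.0, 0.0, 0.0, 1.78, -0.81, 4.92]
```

>>> jog_arm([
  [0,0,0,2.4,-0.8,4.9,8.7],
  [0,0,0,2.4,-0.8,4.9,8.7],
  [0,0,0,2.4,-0.8,4.9,8.7],
  [0,0,0,2.4,-0.8,4.9,8.7],
  [0,0,0,2.4,-0.8,4.9,8.7],
  [0,0,0,0,0,0,8.7],
  [0,0,0,0,0,0,8.7],
])

```text
time: 2.82
position: [0.5972, -0.3124, 0.1695]
tool_rot: [1.041, 1.308, -1.041]
ft_force: [-0.2, 0.3, 0.5]
grip_width: 1.0
```

```bash
python3 -c "
from h import *
snap('wrist','w2');print(get_state()['position'],get_state()['joint_positions'])"
```

```text
[ 0.59799022 -0.31116977  0.17019761] [ 0.80933696  0.45583917 -0.49695791  1.46215033  0.22060878  1.27878793
 -1.05049989]
```

View pics/w2.png

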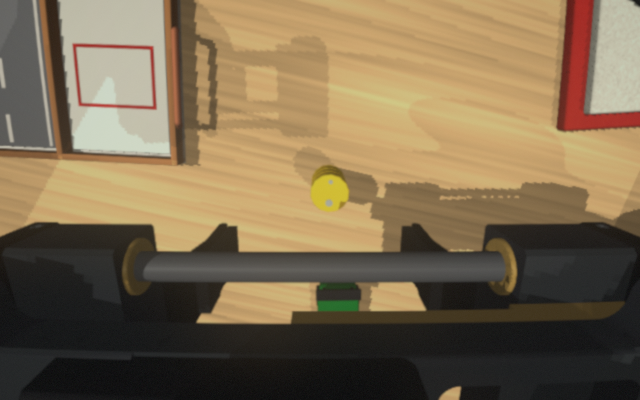

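The yellow drum's top disc is at about (330,193), between the jaws, and the racer is at (338,297).

```bash
cat > drum.py <<'E'
from h import *
import sys
# top-disc of a cylinder: pixels within box whose depth point is at z 0.045..0.056
def drum(tag,u0,v0,w=40,zlo=.045,zhi=.056):
    im,dep,T=load(tag)
    v,u=np.mgrid[max(v0-w,0):min(v0+w,399),max(u0-w,0):min(u0+w,639)];uv=np.c_[u.ravel(),v.ravel()]
    X=bydepth('wrist',uv,dep,T);s=(X[:,2]>zlo)&(X[:,2]<zhi)
    (c,r)=cv2.minEnclosingCircle(uv[s].astype(np.float32)) 
    print(tag,'n',s.sum(),'px',uv[s].mean(0).round(1),c,round(r,1),'mean',X[s].mean(0).round(4),'zmed',np.median(X[s,2]).round(4),'ray',onplane('wrist',uv[s].mean(0),.05,T).round(4))
if __name__=='__main__': drum(sys.argv[1],int(sys.argv[2]),int(sys.argv[3]))
E
python3 drum.py w2 330 190; python3 plan.py 0.6 -0.316 0.048 -77
```

```text
w2 n 1151 px [329.8 192.7] (329.8145446777344, 192.78199768066406) 19.4 mean [ 0.6012 -0.3202  0.0516] zmed 0.0516 ray [[ 0.6008 -0.3203  0.05  ]]
now [ 0.598  -0.3112  0.1702] dist 0.1223 rows 3 j [ 0.81  0.46 -0.5   1.46  0.22  1.28 -1.05] t 2.875
[0.0, 0.0, -0.0, 4.07, 0.03, 0.17]
[0.0, 0.0, -0.0, 4.07, 0.03, 0.17]
[0.0, 0.0, -0.0, 4.07, 0.03, 0.17]
```

>>> jog_arm([
  [0,0,0,4.1,0.1,0.9,8.7],
  [0,0,0,4.1,0,0,8.7],
  [0,0,0,4.0,0,0,8.7],
  [0,0,0,0,0,0,8.7],
  [0,0,0,0,0,0,2],
  [0,0,0,0,0,0,2],
  [0,0,0,0,0,0,2],
  [0,0,0,0,0,0,2],
], squeeze=15)

```text
time: 3.88
position: [0.6015, -0.3202, 0.0484]
tool_rot: [1.039, 1.307, -1.039]
ft_force: [-0.9, -0.7, 0.2]
grip_width: 0.63
```

>>> jog_arm([
  [0,0,0,0,0,0,2],
  [0,0,0,0,0,0,2],
])

```text
time: 4.12
position: [0.6011, -0.32, 0.0475]
tool_rot: [1.039, 1.309, -1.039]
ft_force: [-0.9, -0.6, -0.3]
grip_width: 0.401
```

```bash
python3 plan.py 0.6407 0.1034 0.16 -77; python3 -c "from h import *;print(R.from_rotvec(get_state()['tool_rot']).as_matrix().round(3))"
```

```text
now [ 0.6011 -0.32    0.0475] dist 0.4399 rows 8 j [ 0.79  0.58 -0.46  1.55  0.28  1.08 -1.08] t 4.125
[0.0, -0.0, 0.0, -1.41, 1.68, -5.04]
[0.0, -0.0, 0.0, -1.41, 1.68, -5.04]
[0.0, -0.0, 0.0, -1.41, 1.68, -5.04]
[0.0, -0.0, 0.0, -1.41, 1.68, -5.04]
[0.0, -0.0, 0.0, -1.41, 1.68, -5.04]
[0.0, -0.0, 0.0, -1.41, 1.68, -5.04]
[0.0, -0.0, 0.0, -1.41, 1.67, -5.05]
[0.0, -0.0, 0.0, -1.41, 1.67, -5.05]
[[-0.     0.974  0.227]
 [-0.     0.227 -0.974]
 [-1.    -0.    -0.   ]]
```

>>> jog_arm([
  [0,0,0,0,0,0,2],
  [0,0,0,0,0,0,2],
  [0,0,0,-4,0,0,2],
  [0,0,0,-5,0.8,-1,2],
  [0,0,0,-2.2,1.8,-5.5,2],
  [0,0,0,0,1.9,-5.7,2],
  [0,0,0,0,1.9,-5.7,2],
  [0,0,0,0,1.9,-5.7,2],
  [0,0,0,0,1.9,-5.7,2],
  [0,0,0,0,1.9,-5.7,2],
])

```text
time: 5.38
position: [0.6396, 0.0501, 0.1596]
tool_rot: [1.039, 1.308, -1.039]
ft_force: [0.8, -0.4, -1.6]
grip_width: 0.363
```

```bash
python3 plan.py 0.6407 0.1034 0.16 -77
```

```text
now [0.6396 0.0501 0.1596] dist 0.0533 rows 1 j [ 0.37  0.42 -0.63  1.56  0.26  1.24 -1.64] t 5.375
[0.1, 0.0, -0.0, -0.04, 1.31, -5.17]
```

>>> jog_arm([
  [0,0,0,0,1.3,-5.3,2],
  [0,0,0,3,0,0,2],
  [0,0,0,3,0,0,2],
  [0,0,0,0,0,0,2],
])

```text
time: 5.88
position: [0.6382, 0.1023, 0.0967]
tool_rot: [1.036, 1.313, -1.043]
ft_force: [0.0, 0.0, 0.7]
grip_width: 0.37
```

```bash
python3 plan.py 0.6407 0.1034 0.057 -77;  python3 -c "
from h import *
snap('wrist','w3')"
```

```text
now [0.6382 0.1023 0.0967] dist 0.0398 rows 1 j [ 0.28  0.5  -0.62  1.6   0.31  1.15 -1.76] t 5.875
[0.1, -0.0, 0.3, 3.97, 0.29, -0.04]
```

View pics/w3.png

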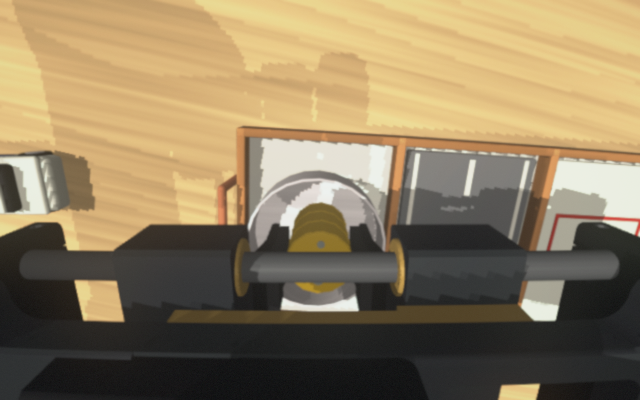

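The yellow drum at (320,240) is held centred across the tin, whose rim spans columns 248–385. I'll lower it.

>>> jog_arm([
  [0,0,0,2,0.2,0,2],
  [0,0,0,1.2,0,0,2],
  [0,0,0,0.5,0,0,2],
  [0,0,0,0.2,0,0,2],
  [0,0,0,0.1,0,0,2],
  [0,0,0,0,0,0,2],
])

```text
time: 6.68
position: [0.6425, 0.1034, 0.0599]
tool_rot: [1.039, 1.308, -1.039]
ft_force: [-0.1, 0.1, -0.5]
grip_width: 0.362
```

>>> jog_arm([
  [0,0,0,0.2,0,0,2],
  [0,0,0,0.2,0,0,2],
  [0,0,0,0,0,0,2],
])

```text
time: 7.05
position: [0.6423, 0.1033, 0.0555]
tool_rot: [1.039, 1.309, -1.039]
ft_force: [0.1, 0.3, -0.2]
grip_width: 0.361
```

>>> jog_arm([
  [0,0,0,0,0,0,5],
  [0,0,0,0,0,0,5],
  [0,0,0,0,0,0,5],
  [0,0,0,-3,0,0,5],
  [0,0,0,-5,0,0,8.7],
])

```text
time: 7.68
position: [0.6408, 0.1028, 0.1343]
tool_rot: [1.037, 1.312, -1.042]
ft_force: [0.1, 0.3, 0.6]
grip_width: 0.622
```

```bash
python3 plan.py 0.442 -0.157 0.17 -77;  python3 -c "
from h import *
snap('wrist','w4')"
```

```text
now [0.6408 0.1028 0.1343] dist 0.3291 rows 6 j [ 0.28  0.47 -0.63  1.56  0.29  1.22 -1.74] t 7.675
[0.0, -0.0, 0.0, -0.58, -4.21, 3.47]
[0.0, -0.0, 0.0, -0.58, -4.21, 3.47]
[0.0, -0.0, 0.0, -0.58, -4.21, 3.47]
[0.0, -0.0, 0.0, -0.59, -4.21, 3.47]
[0.0, -0.0, 0.0, -0.59, -4.21, 3.47]
[0.0, -0.0, 0.0, -0.59, -4.2, 3.47]
```

View pics/w4.png

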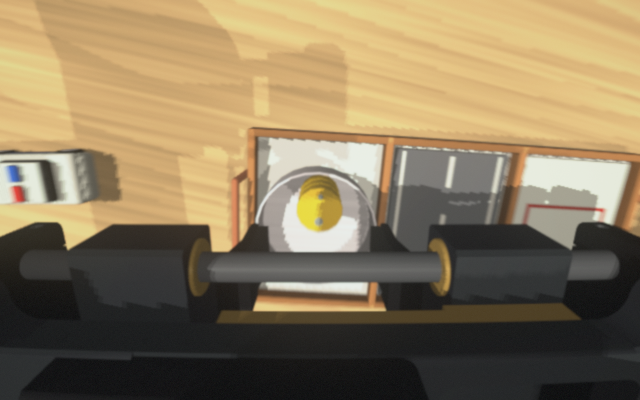

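```bash
python3 plan.py 0.442 -0.157 0.17 -17
```

```text
now [0.6453 0.1044 0.1435] dist 0.3322 rows 6 j [ 0.29  0.46 -0.64  1.55  0.29  1.22 -1.74] t 7.725
[-10.0, 0.1, -0.1, -0.48, -4.28, 3.47]
[-10.0, 0.1, -0.1, -0.47, -4.82, 2.68]
[-10.0, 0.1, -0.1, -0.47, -5.21, 1.8]
[-10.0, 0.1, -0.1, -0.46, -5.45, 0.87]
[-10.0, 0.1, -0.1, -0.46, -5.52, -0.09]
[-10.0, 0.1, -0.1, -0.45, -5.42, -1.04]
```

>>> jog_arm([
  [-10,0,0,-0.5,-4.3,3.5,8.7],
  [-10,0,0,-0.5,-4.8,2.7,8.7],
  [-10,0,0,-0.5,-5.2,1.8,8.7],
  [-10,0,0,-0.5,-5.4,0.9,8.7],
  [-10,0,0,-0.4,-5.5,-0.1,8.7],
  [-10,0,0,-0.4,-5.4,-1,8.7],
  [0,0,0,0,0,0,8.7],
  [0,0,0,0,0,0,8.7],
])

```text
time: 8.72
position: [0.4521, -0.1395, 0.1624]
tool_rot: [0.285, 1.551, -0.285]
ft_force: [0.3, -0.5, -0.2]
grip_width: 0.998
```

```bash
python3 -c "
from h import *
snap('wrist','w5');print(get_state()['position'],get_state()['joint_positions'])"
```

```text
[ 0.45235678 -0.13893788  0.16235397] [ 0.93653894  0.03283929 -0.69880033  1.95628799  0.02281714  1.15971555
 -0.13274146]
```

View pics/w5.png

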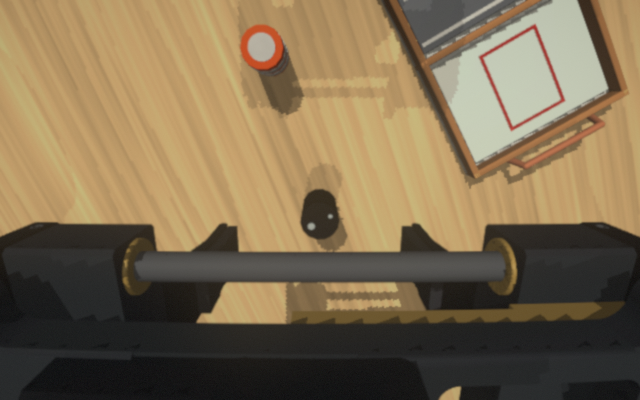

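The black drum's top is at about (320,220), with the striped barrel well clear at (262,46).

```bash
python3 drum.py w5 320 213; python3 plan.py 0.444 -0.155 0.048 -20
```

```text
w5 n 1155 px [319.8 220.3] (319.80059814453125, 220.4389190673828) 19.3 mean [ 0.4461 -0.1582  0.0516] zmed 0.0517 ray [[ 0.4459 -0.1586  0.05  ]]
now [ 0.4524 -0.1389  0.1624] dist 0.1158 rows 2 j [ 0.94  0.03 -0.7   1.96  0.02  1.16 -0.13] t 8.775
[-0.4, 0.0, -0.0, 5.72, -0.9, -0.11]
[-0.4, 0.0, -0.0, 5.72, -0.9, -0.11]
```

>>> jog_arm([
  [0,0,0,4,-2.1,0.1,8.7],
  [0,0,0,4,0,0,8.7],
  [0,0,0,3.4,0,0,6],
  [0,0,0,0,0,0,4.5],
  [0,0,0,0,0,0,2],
  [0,0,0,0,0,0,2],
  [0,0,0,0,0,0,2],
  [0,0,0,0,0,0,2],
  [0,0,0,0,0,0,2],
])

```text
time: 9.9
position: [0.4452, -0.1603, 0.0486]
tool_rot: [0.284, 1.552, -0.285]
ft_force: [-0.6, -0.3, 1.6]
grip_width: 0.363
```

```bash
python3 plan.py 0.61 0.075 0.16 -17
```

```text
now [ 0.4452 -0.1603  0.0486] dist 0.3081 rows 6 j [ 0.92  0.2  -0.67  2.07  0.15  0.93 -0.2 ] t 9.9
[-0.6, 0.0, 0.0, -1.86, 4.64, 1.18]
[-0.6, 0.0, 0.0, -1.86, 4.63, 1.23]
[-0.6, 0.0, 0.0, -1.86, 4.61, 1.28]
[-0.6, 0.0, 0.0, -1.86, 4.6, 1.33]
[-0.6, 0.0, 0.0, -1.86, 4.58, 1.38]
[-0.6, 0.0, 0.0, -1.86, 4.57, 1.43]
```

>>> jog_arm([
  [0,0,0,-4,0,0,2],
  [0,0,0,-5,1,0.2,2],
  [-0.6,0,0,-2.2,5,1.4,2],
  [-0.6,0,0,0,5,1.4,2],
  [-0.6,0,0,0,5,1.4,2],
  [-0.6,0,0,0,5,1.4,2],
  [-0.6,0,0,0,5,1.5,2],
  [0,0,0,0,0,0,2],
])

```text
time: 10.9
position: [0.6016, 0.0661, 0.1597]
tool_rot: [0.241, 1.559, -0.234]
ft_force: [-0.3, -0.4, 0.1]
grip_width: 0.365
```

```bash
python3 plan.py 0.6096 0.0752 0.1 -17 3
```

```text
now [0.6016 0.0661 0.1597] dist 0.0609 rows 3 j [ 0.52  0.39 -0.83  1.65  0.3   1.23 -0.68] t 10.9
[-0.1, -0.0, -0.1, 1.99, 0.36, 0.17]
[-0.1, -0.0, -0.1, 1.99, 0.36, 0.17]
[-0.1, -0.0, -0.1, 1.99, 0.37, 0.17]
```

>>> jog_arm([
  [0,0,0,2,0.5,0.3,2],
  [0,0,0,2,0.5,0.2,2],
  [0,0,0,1.5,0.1,0,2],
  [0,0,0,0,0,0,2],
])

```text
time: 11.4
position: [0.6077, 0.0684, 0.103]
tool_rot: [0.243, 1.561, -0.245]
ft_force: [-0.0, -0.6, -0.6]
grip_width: 0.364
```

```bash
python3 plan.py 0.6096 0.0752 0.0565 -17 3;python3 -c "
from h import *
snap('wrist','w6')"
```

```text
now [0.6077 0.0684 0.103 ] dist 0.047 rows 2 j [ 0.48  0.46 -0.8   1.68  0.36  1.15 -0.73] t 11.4
[-0.4, -0.1, 0.1, 2.32, 0.36, -0.0]
[-0.4, -0.1, 0.1, 2.32, 0.35, -0.01]
```

View pics/w6.png

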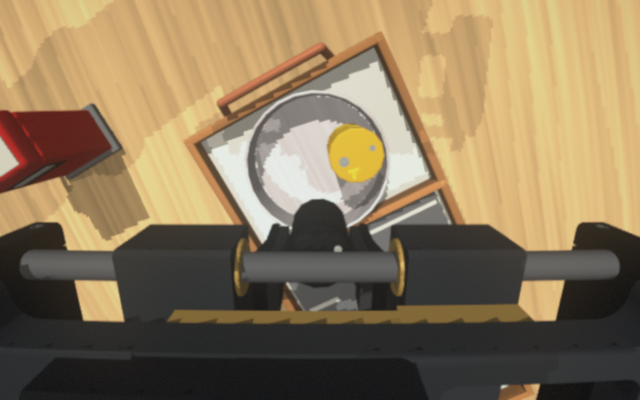

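The yellow drum's top is at (356,152) in the tin, whose rim spans columns 249–386. The black drum is held at (320,235). I'll check the tin's centre from this view.

Run:
```python
from h import *
im,dep,T=load('w6')
print('yellow',onplane('wrist',[(356,152)],.058,T))
v,u=np.mgrid[85:215,235:400];uv=np.c_[u.ravel(),v.ravel()]
q=onplane('wrist',[(249,155),(386,155),(317,92),(265,116),(371,118)],.034,T)
A=np.c_[2*q[:,:2],np.ones(len(q))];s=np.linalg.lstsq(A,(q[:,:2]**2).sum(1),rcond=None)[0]
print(s[:2],np.sqrt(s[2]+s[:2]@s[:2]))
X=bydepth('wrist',uv,dep,T);k=(X[:,2]>.054)&(X[:,2]<.066)&(uv[:,1]<190);print(X[k].mean(0),k.sum())
```

```text
yellow [[0.64233104 0.10507372 0.058     ]]
[0.61740902 0.10165714] 0.04534437164713927
[0.64156657 0.10379939 0.05955678] 2367
```

>>> jog_arm([
  [0,0,0,1,0.6,0,2],
  [0,0,0,1.5,0,0,2],
  [0,0,0,1,0,0,2],
  [0,0,0,0.5,0,0,2],
  [0,0,0,0,0,0,2],
])

```text
time: 12.08
position: [0.6107, 0.0749, 0.0646]
tool_rot: [0.243, 1.558, -0.244]
ft_force: [0.1, 0.4, -0.7]
grip_width: 0.365
```

>>> jog_arm([
  [0,0,0,0.4,0,0,2],
  [0,0,0,0.2,0,0,2],
  [0,0,0,0.2,0,0,2],
  [0,0,0,0,0,0,2],
])

```text
time: 12.58
position: [0.6109, 0.075, 0.0569]
tool_rot: [0.243, 1.558, -0.244]
ft_force: [1.1, -1.0, -0.6]
grip_width: 0.363
```

>>> jog_arm([
  [0,0,0,0,0,0,5],
  [0,0,0,0,0,0,5],
  [0,0,0,0,0,0,5],
  [0,0,0,-3,0,0,5],
  [0,0,0,-5,0,0,8.7],
  [0,0,0,-3,0,0,8.7],
  [0,0,0,0,0,0,8.7],
])

```text
time: 13.45
position: [0.6127, 0.0756, 0.1701]
tool_rot: [0.244, 1.552, -0.243]
ft_force: [0.1, 0.7, 0.1]
grip_width: 0.831
```

```bash
python3 plan.py 0.459 0.318 0.17 42 5 10; python3 -c "
from h import *
snap('wrist','w7')"
```

```text
now [0.6127 0.0756 0.1701] dist 0.287 rows 6 j [ 0.49  0.41 -0.83  1.61  0.31  1.26 -0.7 ] t 13.45
[-10.0, 0.1, 0.0, -0.01, 3.07, -3.67]
[-10.0, 0.1, 0.0, -0.01, 3.65, -3.09]
[-10.0, 0.1, 0.0, -0.0, 4.13, -2.41]
[-10.0, 0.1, 0.0, -0.0, 4.49, -1.66]
[-10.0, 0.1, 0.0, 0.0, 4.71, -0.86]
[-10.0, 0.1, 0.0, 0.0, 4.78, -0.03]
```

View pics/w7.png

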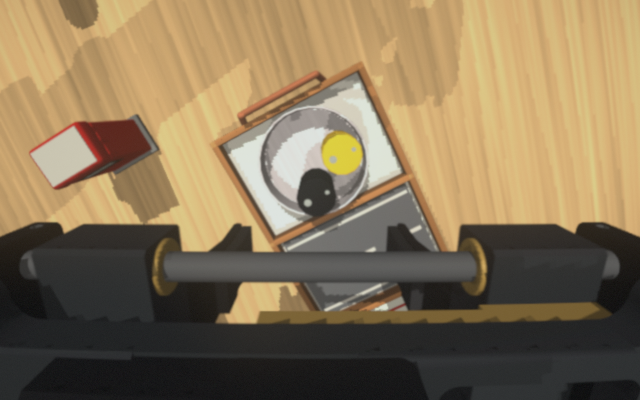

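The black and yellow drums both stand in the tin, with tops at (317,188) and (342,153). On to the blue drum.

>>> jog_arm([
  [-10,0,0,0,3.1,-3.7,8.7],
  [-10,0,0,0,3.7,-3.1,8.7],
  [-10,0,0,0,4.1,-2.4,8.7],
  [-10,0,0,0,4.5,-1.7,8.7],
  [-10,0,0,0,4.7,-0.9,8.7],
  [-10,0,0,0,4.8,0,8.7],
  [0,0,0,0,0,0,8.7],
  [0,0,0,0,0,0,8.7],
])

```text
time: 14.5
position: [0.456, 0.3168, 0.1659]
tool_rot: [-0.577, 1.495, 0.575]
ft_force: [0.3, -0.6, 1.0]
grip_width: 1.002
```

```bash
python3 -c "
from h import *
snap('wrist','w8');print(get_state()['position'],get_state()['joint_positions'])"
```

```text
[0.45662135 0.31627006 0.16605845] [ 0.29998665  0.3759187  -1.13817502  1.75565533  0.35959092  1.24470435
 -0.19585417]
```

View pics/w8.png

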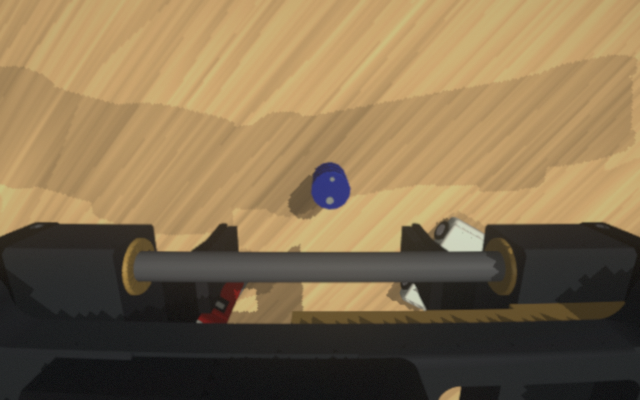

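The blue drum's top is at about (331,187). The police car and the pump are at the picture's lower edge, clear of the jaws.

```bash
python3 drum.py w8 331 185; python3 plan.py 0.459 0.325 0.048 42
```

```text
w8 n 1191 px [330.9 189.9] (330.7839050292969, 189.9794921875) 19.6 mean [0.4604 0.3271 0.0515] zmed 0.0516 ray [[0.4606 0.3269 0.05  ]]
now [0.4566 0.3163 0.1661] dist 0.1184 rows 2 j [ 0.3   0.38 -1.14  1.76  0.36  1.24 -0.2 ] t 14.55
[0.0, -0.1, 0.0, 5.9, 0.25, 0.39]
[0.0, -0.1, 0.0, 5.9, 0.25, 0.39]
```

>>> jog_arm([
  [0,0,0,4,0.5,1,8.7],
  [0,0,0,4,0,0,8.7],
  [0,0,0,3.8,0,0,6],
  [0,0,0,0,0,0,4.5],
  [0,0,0,0,0,0,2],
  [0,0,0,0,0,0,2],
  [0,0,0,0,0,0,2],
  [0,0,0,0,0,0,2],
  [0,0,0,0,0,0,2],
])

```text
time: 15.68
position: [0.4603, 0.3283, 0.0495]
tool_rot: [-0.577, 1.493, 0.576]
ft_force: [-0.1, -1.6, 2.0]
grip_width: 0.363
```

```bash
python3 plan.py 0.601 0.1158 0.16 42 5
```

```text
now [0.4603 0.3283 0.0495] dist 0.2778 rows 6 j [ 0.17  0.53 -1.02  1.84  0.52  1.06 -0.32] t 15.675
[0.0, 0.0, 0.0, -1.84, -4.2, -0.64]
[0.0, 0.0, 0.0, -1.84, -4.2, -0.64]
[0.0, 0.0, 0.0, -1.84, -4.2, -0.64]
[0.0, 0.0, 0.0, -1.84, -4.2, -0.64]
[0.0, 0.0, 0.0, -1.84, -4.2, -0.63]
[0.0, 0.0, 0.0, -1.84, -4.2, -0.63]
```

>>> jog_arm([
  [0,0,0,-4,0,0,2],
  [0,0,0,-4,-1,0,2],
  [0,0,0,-3,-4.8,-0.8,2],
  [0,0,0,0,-4.8,-0.8,2],
  [0,0,0,0,-4.8,-0.8,2],
  [0,0,0,0,-4.8,-0.8,2],
  [0,0,0,0,-4.8,-0.7,2],
  [0,0,0,0,0,0,2],
  [0,0,0,0,0,0,2],
])

```text
time: 16.8
position: [0.5988, 0.1176, 0.1589]
tool_rot: [-0.576, 1.494, 0.578]
ft_force: [-0.2, -0.0, 0.5]
grip_width: 0.361
```

```bash
python3 plan.py 0.601 0.117 0.105 42 3
```

```text
now [0.5988 0.1176 0.1589] dist 0.0539 rows 2 j [ 0.57  0.49 -1.04  1.63  0.44  1.28  0.18] t 16.8
[0.1, -0.0, -0.0, 2.69, -0.1, 0.06]
[0.1, -0.0, -0.0, 2.69, -0.1, 0.06]
```

>>> jog_arm([
  [0,0,0,2.7,-0.2,0.1,2],
  [0,0,0,2.5,0,0,2],
  [0,0,0,0,0,0,2],
])

```text
time: 17.18
position: [0.5991, 0.1174, 0.1055]
tool_rot: [-0.578, 1.496, 0.58]
ft_force: [-0.1, 0.1, 0.4]
grip_width: 0.361
```

```bash
python3 -c "
from h import *
im,dep,T=snap('wrist','w9');print(get_state()['position'])
v,u=np.mgrid[60:399,150:500];uv=np.c_[u.ravel(),v.ravel()]
X=bydepth('wrist',uv,dep,T)
hs=cv2.cvtColor(np.ascontiguousarray(im),cv2.COLOR_RGB2HSV)[v.ravel(),u.ravel()]
k=(X[:,2]>.054)&(X[:,2]<.066)
y=k&(hs[:,0]>20)&(hs[:,0]<35)&(hs[:,1]>120);b=k&(hs[:,2]<70)
print(X[y].mean(0),y.sum(),X[b].mean(0),b.sum(),X[b].std(0))
"
```

```text
[0.60019746 0.11767157 0.10695387]
[0.64357279 0.09466635 0.0594451 ] 368 [0.61920607 0.07217551 0.05953304] 391 [0.00423713 0.00412596 0.00060426]
```

View pics/w9.png

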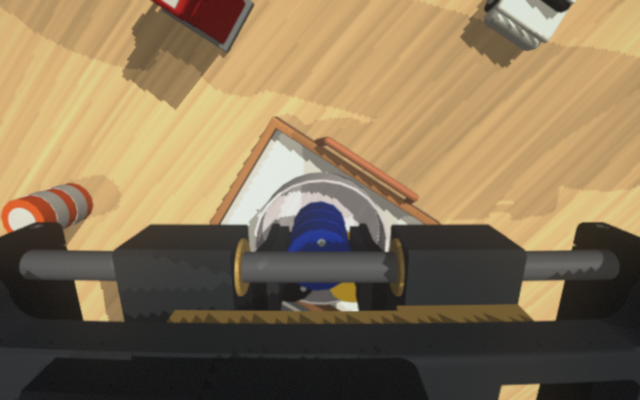

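The blue drum at (320,235) is centred over the tin's free slot, with the rim spanning columns 255–386. I'll lower it.

>>> jog_arm([
  [0,0,0,2,0,0.1,2],
  [0,0,0,1.5,0,0,2],
  [0,0,0,0.6,0,0,2],
  [0,0,0,0,0,0,2],
])

```text
time: 17.73
position: [0.6017, 0.1167, 0.0654]
tool_rot: [-0.576, 1.494, 0.577]
ft_force: [1.5, 0.2, 0.3]
grip_width: 0.357
```

>>> jog_arm([
  [0,0,0,0.4,0,0,2],
  [0,0,0,0.2,0,0,2],
  [0,0,0,0.2,0,0,2],
  [0,0,0,0,0,0,2],
])

```text
time: 18.23
position: [0.602, 0.1167, 0.058]
tool_rot: [-0.577, 1.493, 0.577]
ft_force: [-0.5, 0.4, -1.4]
grip_width: 0.362
```

>>> jog_arm([
  [0,0,0,0.1,0,0,2],
  [0,0,0,0,0,0,5],
  [0,0,0,0,0,0,5],
  [0,0,0,0,0,0,5],
  [0,0,0,-3,0,0,5],
  [0,0,0,-5,0,0,8.7],
  [0,0,0,-5,0,0,8.7],
  [0,0,0,0,0,0,8.7],
])

```text
time: 19.23
position: [0.6044, 0.1181, 0.1915]
tool_rot: [-0.577, 1.486, 0.575]
ft_force: [0.3, 0.9, 0.0]
grip_width: 0.83
```

```bash
python3 -c "
from h import *
im,dep,T=snap('wrist','w10');print(get_state()['position'])
v,u=np.mgrid[60:270,150:500];uv=np.c_[u.ravel(),v.ravel()]
X=bydepth('wrist',uv,dep,T)
k=((X[:,2]>.054)&(X[:,2]<.066)).reshape(v.shape).astype(np.uint8)
n,l,s,c=cv2.connectedComponentsWithStats(k)
for i in range(1,n):
  if s[i,4]>100: print(s[i],X[(l==i).ravel()].mean(0).round(4))
"; python3 plan.py 0.453 -0.35 0.19 -90 5
```

```text
[0.60310621 0.11722906 0.18888391]
[ 148  112   37   37 1039] [0.6035 0.1168 0.0596]
[125 150  36  35 967] [0.6114 0.0772 0.0595]
[170 150  35  35 943] [0.6409 0.104  0.0595]
now [0.6031 0.1172 0.1889] dist 0.4908 rows 10 j [ 0.57  0.47 -1.05  1.59  0.42  1.32  0.2 ] t 19.275
[-4.8, 0.0, 0.0, -0.02, -2.45, -4.25]
[-4.8, 0.0, 0.0, -0.02, -2.09, -4.44]
[-4.8, 0.0, 0.0, -0.02, -1.71, -4.6]
[-4.8, 0.0, 0.0, -0.02, -1.32, -4.73]
[-4.8, 0.0, 0.0, -0.02, -0.92, -4.82]
[-4.8, 0.0, 0.0, -0.02, -0.52, -4.88]
[-4.8, 0.0, 0.0, -0.01, -0.11, -4.91]
[-4.8, 0.0, 0.0, -0.01, 0.3, -4.9]
[-4.8, 0.0, 0.0, -0.01, 0.7, -4.86]
[-4.8, 0.0, 0.0, -0.01, 1.11, -4.78]
```

View pics/w10.png

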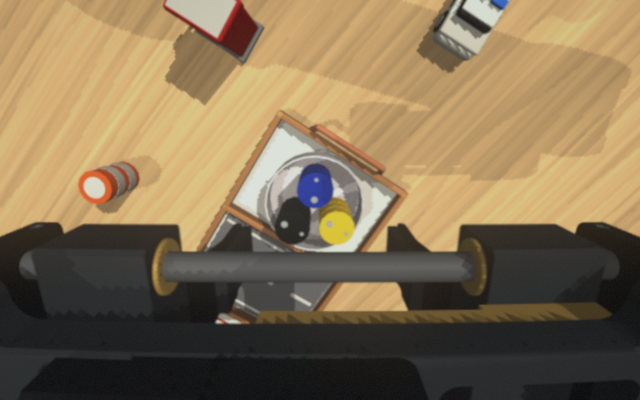

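All three drum tops are separate and level (z about 0.0595) at blue (315,187), black (292,220) and yellow (337,227). Next is the racer, turning to ψ=-90.

```bash
cat > plan2.py <<'E'
from plan import *
# fixed-direction yaw: rows of w deg about tool x
def p2(xyz,dpsi,n):
    st=get_state();p=np.array(st['position']);Ai=R.from_rotvec(st['tool_rot']);d=np.array(xyz)-p
    for i in range(n):
        print([round(-dpsi/n,1)]+[round(float(x),2) for x in Ai.inv().apply(d/n*100)]); Ai=Ai*R.from_rotvec([-dpsi/n,0,0],degrees=True)
a=[float(x) for x in sys.argv[1:]];p2(a[:3],a[3],int(a[4]))
E
python3 plan2.py 0.453 -0.35 0.19 -132 13
```

```text
[10.2, -0.01, -1.89, -3.27]
[10.2, -0.01, -2.43, -2.89]
[10.2, -0.01, -2.9, -2.41]
[10.2, -0.01, -3.28, -1.86]
[10.2, -0.01, -3.56, -1.26]
[10.2, -0.01, -3.73, -0.61]
[10.2, -0.01, -3.77, 0.06]
[10.2, -0.01, -3.71, 0.72]
[10.2, -0.01, -3.52, 1.36]
[10.2, -0.01, -3.22, 1.96]
[10.2, -0.01, -2.83, 2.5]
[10.2, -0.01, -2.34, 2.96]
[10.2, -0.01, -1.78, 3.33]
```

>>> jog_arm([
  [10.2,0,0,0,-1.9,-3.3,8.7],
  [10.2,0,0,0,-2.4,-2.9,8.7],
  [10.2,0,0,0,-2.9,-2.4,8.7],
  [10.2,0,0,0,-3.3,-1.9,8.7],
  [10.2,0,0,0,-3.6,-1.3,8.7],
  [10.2,0,0,0,-3.7,-0.6,8.7],
  [10.2,0,0,0,-3.8,0.1,8.7],
  [10.2,0,0,0,-3.7,0.7,8.7],
  [10.2,0,0,0,-3.5,1.4,8.7],
  [10.2,0,0,0,-3.2,2,8.7],
])

```text
time: 20.52
position: [0.4838, -0.244, 0.1855]
tool_rot: [0.817, 1.415, -0.818]
ft_force: [0.9, -0.1, 0.8]
grip_width: 1.002
```

```bash
python3 plan.py 0.45 -0.35 0.19 -90 5
```

```text
now [ 0.4838 -0.244   0.1855] dist 0.1113 rows 3 j [ 1.04  0.19 -0.69  1.77  0.13  1.23 -0.73] t 20.525
[10.0, -0.0, 0.0, -0.15, -2.74, 2.5]
[10.0, -0.0, 0.0, -0.15, -2.26, 2.94]
[10.0, -0.0, 0.0, -0.15, -1.72, 3.28]
```

>>> jog_arm([
  [10,0,0,-0.1,-2.7,2.5,8.7],
  [10,0,0,-0.1,-2.3,2.9,8.7],
  [10,0,0,-0.1,-1.7,3.3,8.7],
  [0,0,0,0,0,0,8.7],
  [0,0,0,0,0,0,8.7],
])

```text
time: 21.15
position: [0.4519, -0.3478, 0.1888]
tool_rot: [1.206, 1.215, -1.205]
ft_force: [-0.4, 0.7, -0.4]
grip_width: 1.0
```

```bash
python3 -c "
from h import *
snap('wrist','w11');print(get_state()['position'],get_state()['joint_positions'])"
```

```text
[ 0.45239998 -0.34735002  0.18919993] [ 1.10417871  0.2299006  -0.56626088  1.70535945  0.12867427  1.24574764
 -1.05572826]
```

View pics/w11.png

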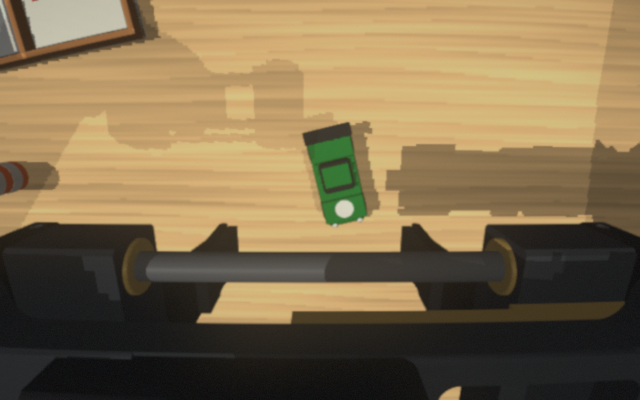

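The racer lies from its wing at (327,134) to its nose at (348,222), tilted about 13° from the tool's y axis.

```bash
cat > car.py <<'E'
from h import *
import sys
tag=sys.argv[1];im,dep,T=load(tag)
v,u=np.mgrid[int(sys.argv[2]):int(sys.argv[3]),int(sys.argv[4]):int(sys.argv[5])];uv=np.c_[u.ravel(),v.ravel()]
X=bydepth('wrist',uv,dep,T);k=X[:,2]>float(sys.argv[6]);zh=float(sys.argv[7]) if len(sys.argv)>7 else 9
k&=X[:,2]<zh
P=X[k];r=cv2.minAreaRect((P[:,:2]*1000).astype(np.float32));b=cv2.boxPoints(r)
print(k.sum(),r,'zpct',np.percentile(P[:,2],[5,50,95,99]).round(4));print(b.round(1))
for a,c in((0,1),(1,2)): d=b[c]-b[a];print(np.linalg.norm(d).round(1),np.degrees(np.arctan2(d[1],d[0])).round(1))
E
python3 car.py w11 115 230 290 385 0.012
```

```text
4326 ((464.82177734375, -362.24346923828125), (119.27191925048828, 43.329227447509766), 13.82330322265625) zpct [0.0246 0.0281 0.0359 0.0371]
[[ 401.7 -355.5]
 [ 412.1 -397.5]
 [ 527.9 -369. ]
 [ 517.6 -327. ]]
43.3 -76.2
119.3 13.8
```

Run:
```python
from h import *
im,dep,T=load('w11')
v,u=np.mgrid[115:230,290:385];uv=np.c_[u.ravel(),v.ravel()]
X=bydepth('wrist',uv,dep,T);P=X[X[:,2]>.012]
a=np.radians(13.8);e=np.array([np.cos(a),np.sin(a)]);n=np.array([-e[1],e[0]])
s=P[:,:2]@e;t=P[:,:2]@n
for q in (s,t): print(np.percentile(q,[0,.5,1,2,50,98,99,99.5,100]).round(4))
h,bn=np.histogram(s,40);print(h,bn[[0,-1]])
for S in np.arange(s.min(),s.max(),.01):
    k=(s>=S)&(s<S+.01);print(S.round(3),k.sum(),P[k,2].max().round(3),t[k].min().round(4),t[k].max().round(4))
print(onplane('wrist',[(348,224)],.012,T)[:,:2]@e,onplane('wrist',[(327,130)],.034,T)[:,:2]@e, onplane('wrist',[(344,209)],.025,T))
```

```text
[0.3054 0.3077 0.3085 0.3102 0.3631 0.406  0.4067 0.4246 0.4246]
[-0.4843 -0.4836 -0.4833 -0.4827 -0.4625 -0.4426 -0.4421 -0.4414 -0.441 ]
[ 39  64  42 117 114 128 124 124 130 130 146 116 116  87 129 121 134 131
 128 136 129 142 147 147 143 137 145 143 146 111 155 161 158 163   6   0
   0   0   0  37] [0.30535618 0.42463269]
0.305 183 0.029 -0.4825 -0.4427
0.315 408 0.03 -0.484 -0.441
0.325 429 0.03 -0.4843 -0.4411
0.335 390 0.032 -0.4836 -0.4423
0.345 421 0.036 -0.4839 -0.4422
0.355 443 0.036 -0.4833 -0.4422
0.365 479 0.036 -0.483 -0.4421
0.375 469 0.03 -0.4839 -0.441
0.385 452 0.037 -0.4843 -0.441
0.395 534 0.038 -0.4841 -0.4411
0.405 81 0.037 -0.4835 -0.4418
0.415 37 0.333 -0.4617 -0.4617
[0.30318188] [0.40382598] [[ 0.42535816 -0.37174324  0.025     ]]
```

```bash
python3 plan.py 0.4556 -0.3644 0.08 -76.2 5
```

```text
now [ 0.4524 -0.3474  0.1892] dist 0.1106 rows 3 j [ 1.1   0.23 -0.57  1.71  0.13  1.25 -1.06] t 21.2
[-4.5, -0.0, 0.0, 3.64, 0.11, 0.57]
[-4.5, -0.0, 0.0, 3.64, 0.06, 0.58]
[-4.5, -0.0, 0.0, 3.64, 0.01, 0.58]
```

>>> jog_arm([
  [-4.5,0,0,3.6,0.1,0.6,8.7],
  [-4.5,0,0,3.6,0.1,0.6,8.7],
  [-4.5,0,0,3.6,0,0.6,8.7],
  [0,0,0,0,0,0,8.7],
  [0,0,0,0,0,0,8.7],
])

```text
time: 21.82
position: [0.4568, -0.3661, 0.0834]
tool_rot: [1.03, 1.312, -1.03]
ft_force: [0.1, -0.7, 0.9]
grip_width: 1.003
```

```bash
python3 plan.py 0.4556 -0.3644 0.024 -76.2 5; python3 -c "
from h import *
snap('wrist','w12')"
```

```text
now [ 0.4568 -0.3661  0.0834] dist 0.0594 rows 2 j [ 1.11  0.37 -0.57  1.78  0.22  1.06 -0.87] t 21.825
[-0.0, 0.0, -0.0, 2.97, -0.04, -0.1]
[-0.0, 0.0, -0.0, 2.97, -0.04, -0.1]
```

View pics/w12.png

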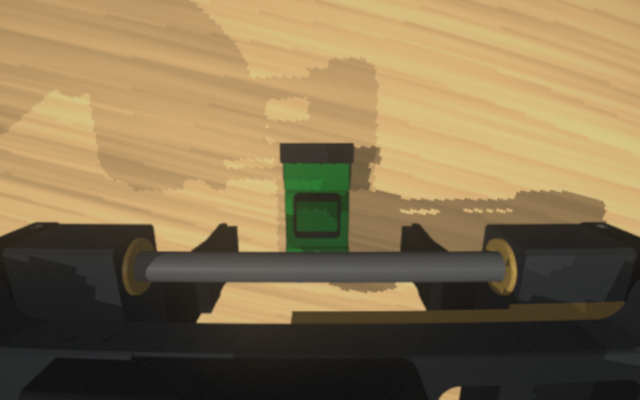

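The racer is square between the jaws, at columns 284–350 and centred near column 317.

>>> jog_arm([
  [0,0,0,3,-0.1,-0.2,8.7],
  [0,0,0,2.5,0,0,7],
  [0,0,0,0.4,0,0,5.5],
  [0,0,0,0,0,0,3],
  [0,0,0,0,0,0,3],
  [0,0,0,0,0,0,3],
  [0,0,0,0,0,0,3],
  [0,0,0,0,0,0,3],
  [0,0,0,0,0,0,3],
], squeeze=25)

```text
time: 23.0
position: [0.4547, -0.3654, 0.024]
tool_rot: [1.03, 1.312, -1.031]
ft_force: [-0.7, 0.2, 4.3]
grip_width: 0.483
```

```bash
python3 plan.py 0.6347 -0.0068 0.13 -80 5
```

```text
now [ 0.4547 -0.3654  0.024 ] dist 0.415 rows 9 j [ 1.09  0.44 -0.54  1.82  0.27  0.95 -0.91] t 23.0
[0.4, 0.0, -0.0, -1.18, 2.89, -3.39]
[0.4, 0.0, -0.0, -1.18, 2.86, -3.42]
[0.4, 0.0, -0.0, -1.18, 2.84, -3.44]
[0.4, 0.0, -0.0, -1.18, 2.81, -3.46]
[0.4, 0.0, -0.0, -1.18, 2.79, -3.48]
[0.4, 0.0, -0.0, -1.18, 2.76, -3.5]
[0.4, 0.0, -0.0, -1.18, 2.74, -3.52]
[0.4, 0.0, -0.0, -1.18, 2.71, -3.54]
[0.4, 0.0, -0.0, -1.18, 2.69, -3.56]
```

>>> jog_arm([
  [0,0,0,-4,0,0,3],
  [0,0,0,-4,1,-1.2,3],
  [0.4,0,0,-2.6,3.5,-4.3,3],
  [0.4,0,0,0,3.5,-4.3,3],
  [0.4,0,0,0,3.5,-4.3,3],
  [0.4,0,0,0,3.5,-4.3,3],
  [0.4,0,0,0,3.5,-4.3,3],
  [0.4,0,0,0,3.5,-4.3,3],
  [0.5,0,0,0,3,-4,3],
  [0.5,0,0,0,0,0,3],
])

```text
time: 24.25
position: [0.6309, -0.001, 0.1286]
tool_rot: [1.072, 1.296, -1.067]
ft_force: [-0.9, 0.0, -2.0]
grip_width: 0.48
```

```bash
python3 plan.py 0.6347 -0.0068 0.08 -80 5; python3 -c "
from h import *
snap('wrist','w13')"
```

```text
now [ 0.6309 -0.001   0.1286] dist 0.0491 rows 1 j [ 0.52  0.45 -0.72  1.62  0.31  1.19 -1.64] t 24.25
[0.8, -0.2, -0.0, 4.86, 0.26, 0.66]
```

View pics/w13.png

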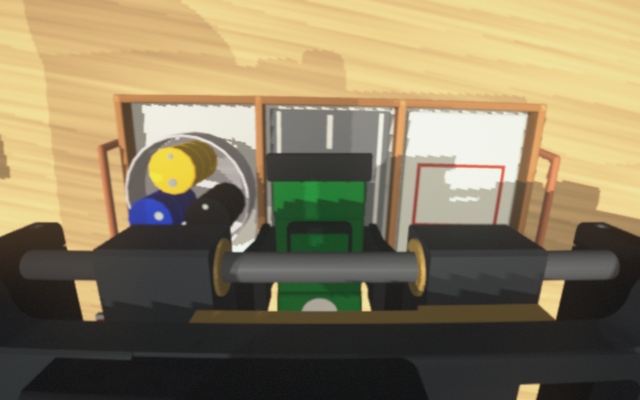

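The held racer is aligned with the road. The centre dash at column 330 against the car at 320 calls for about 6 mm along +z, which agrees with the plan.

>>> jog_arm([
  [0.5,0,0,2.5,0.2,0.6,3],
  [0,0,0,2.4,0,0,3],
  [0,0,0,2,0,0,3],
  [0,0,0,1.2,0,0,3],
  [0,0,0,0,0,0,3],
  [0,0,0,0,0,0,3],
])

```text
time: 25.05
position: [0.6343, -0.0135, 0.0489]
tool_rot: [1.082, 1.285, -1.081]
ft_force: [0.4, 0.3, -1.0]
grip_width: 0.481
```

```bash
python3 plan.py 0.6347 -0.0068 0.035 -80 5
```

```text
now [ 0.6343 -0.0135  0.0489] dist 0.0154 rows 1 j [ 0.5   0.54 -0.67  1.67  0.37  1.06 -1.68] t 25.05
[-0.2, 0.0, -0.1, 1.39, 0.15, -0.65]
```

>>> jog_arm([
  [0,0,0,0.5,0.1,-0.6,3],
  [0,0,0,0.4,0,0,3],
  [0,0,0,0.3,0,0,3],
  [0,0,0,0.1,0,0,3],
  [0,0,0,0,0,0,3],
])

```text
time: 25.68
position: [0.6337, -0.0075, 0.0351]
tool_rot: [1.082, 1.286, -1.082]
ft_force: [-0.0, 0.4, -0.8]
grip_width: 0.479
```

>>> jog_arm([
  [0,0,0,0.1,0,0,3],
  [0,0,0,0,0,0,5.4],
  [0,0,0,0,0,0,5.4],
  [0,0,0,0,0,0,5.4],
  [0,0,0,-3,0,0,5.4],
  [0,0,0,-5,0,0,8.7],
  [0,0,0,-5,0,0,8.7],
  [0,0,0,-3,0,0,8.7],
  [0,0,0,0,0,0,8.7],
])

```text
time: 26.8
position: [0.6354, -0.0071, 0.1971]
tool_rot: [1.084, 1.281, -1.079]
ft_force: [0.3, -0.5, -0.5]
grip_width: 0.962
```

```bash
python3 plan.py 0.45 0.165 0.2 -80 5; python3 -c "
from h import *
snap('wrist','w14')"
```

```text
now [ 0.6354 -0.0071  0.1971] dist 0.2529 rows 6 j [ 0.54  0.4  -0.73  1.53  0.27  1.31 -1.62] t 26.8
[-0.0, 0.0, -0.0, -0.07, -2.55, -3.35]
[-0.0, 0.0, -0.0, -0.06, -2.55, -3.35]
[-0.0, 0.0, -0.0, -0.06, -2.55, -3.36]
[-0.0, 0.0, -0.0, -0.06, -2.55, -3.36]
[-0.0, 0.0, -0.0, -0.05, -2.55, -3.36]
[-0.0, 0.0, -0.0, -0.05, -2.55, -3.36]
```

View pics/w14.png

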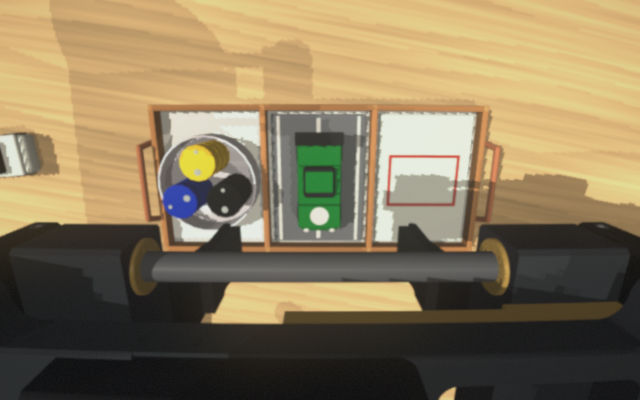

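The racer sits centred and parallel on the road tile, from (318,132) to (318,228). Next is the pump.

>>> jog_arm([
  [0,0,0,-0.8,-2.5,-3.4,8.7],
  [0,0,0,-0.8,-2.5,-3.4,8.7],
  [0,0,0,-0.8,-2.5,-3.4,8.7],
  [0,0,0,-0.8,-2.5,-3.4,8.7],
  [0,0,0,-0.8,-2.5,-3.4,8.7],
  [0,0,0,-0.8,-2.6,-3.4,8.7],
  [0,0,0,0,0,0,8.7],
  [0,0,0,0,0,0,8.7],
])

```text
time: 27.85
position: [0.45, 0.1667, 0.2411]
tool_rot: [1.081, 1.286, -1.084]
ft_force: [-0.8, -0.3, 0.0]
grip_width: 1.0
```

```bash
python3 -c "
from h import *
snap('wrist','w15');print(get_state()['position'],get_state()['joint_positions'])"
```

```text
[0.45025154 0.16642906 0.24108477] [ 0.50698425 -0.01584575 -0.8952543   1.83003215 -0.01304134  1.3234225
 -1.78580615]
```

View pics/w15.png

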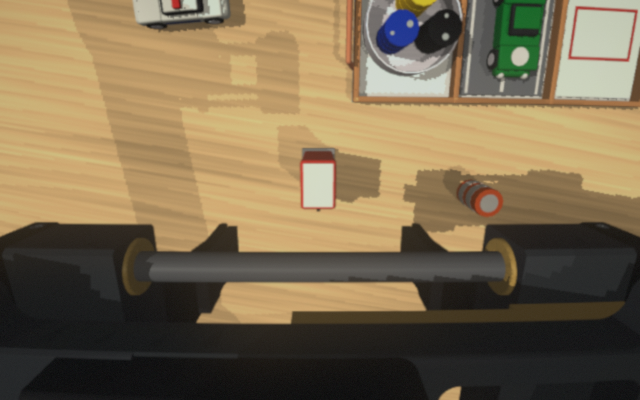

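The pump's white top is at (319,185), nearly square to the jaws, and the striped barrel is clear at (486,200).

```bash
python3 car.py w15 140 218 290 350 0.079 0.095
python3 - <<'E'
from h import *
im,dep,T=load('w15')
print(onplane('wrist',[(302,160),(335,160),(335,209),(302,209),(318.8,184.5)],.084,T).round(4))
E
```

```text
1742 ((449.82098388671875, 167.5855255126953), (47.222564697265625, 33.68182373046875), 9.791910171508789) zpct [0.0838 0.0861 0.0874 0.088 ]
[[423.7 180.2]
 [429.4 147. ]
 [476.  155. ]
 [470.2 188.2]]
33.7 -80.2
47.2 9.8
[[0.4702 0.1865 0.084 ]
 [0.4754 0.1563 0.084 ]
 [0.4284 0.1476 0.084 ]
 [0.423  0.1791 0.084 ]
 [0.4498 0.1672 0.084 ]]
```

>>> jog_arm([
  [0,0,0,5,0,-0.1,8.7],
  [0,0,0,5,0,0,8.7],
  [0,0,0,4,0,0,8.7],
  [0,0,0,0,0,0,8.7],
  [0,0,0,0,0,0,8.7],
])

```text
time: 28.52
position: [0.4509, 0.1688, 0.103]
tool_rot: [1.083, 1.285, -1.082]
ft_force: [0.9, -0.1, -0.2]
grip_width: 0.999
```

```bash
python3 plan.py 0.4496 0.1675 0.05 -80 5; python3 -c "
from h import *
snap('wrist','w16')"
```

```text
now [0.4509 0.1688 0.103 ] dist 0.0531 rows 2 j [ 0.45  0.17 -0.91  2.    0.15  1.05 -1.93] t 28.525
[-0.1, -0.0, -0.0, 2.65, -0.08, 0.05]
[-0.1, -0.0, -0.0, 2.65, -0.08, 0.05]
```

View pics/w16.png

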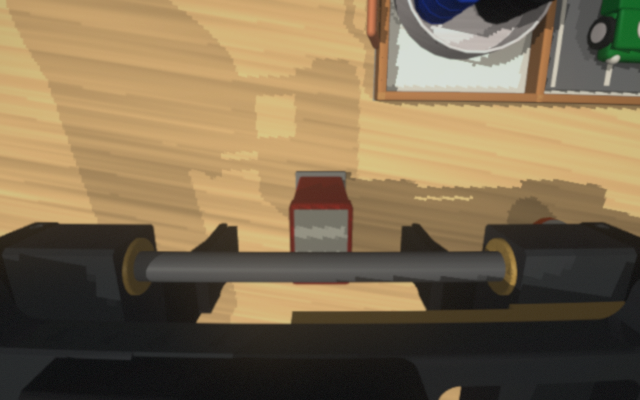

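The pump's top (columns 290–352) is centred between the jaws. Going down to grip.

>>> jog_arm([
  [0,0,0,3,-0.1,0.1,8.7],
  [0,0,0,2.2,0,0,7],
  [0,0,0,0,0,0,5],
  [0,0,0,0,0,0,4],
  [0,0,0,0,0,0,2],
  [0,0,0,0,0,0,2],
  [0,0,0,0,0,0,2],
  [0,0,0,0,0,0,2],
  [0,0,0,0,0,0,2],
], squeeze=20)

```text
time: 29.7
position: [0.4492, 0.1676, 0.0504]
tool_rot: [1.082, 1.285, -1.082]
ft_force: [-0.9, 0.2, 3.7]
grip_width: 0.386
```

```bash
python3 plan.py 0.653 -0.1133 0.23 -80 5
```

```text
now [0.4492 0.1676 0.0504] dist 0.3908 rows 8 j [ 0.4   0.26 -0.88  2.04  0.24  0.95 -2.01] t 29.7
[-0.0, 0.0, 0.0, -2.24, 1.91, 3.9]
[-0.0, 0.0, 0.0, -2.24, 1.91, 3.9]
[-0.0, 0.0, 0.0, -2.24, 1.91, 3.9]
[-0.0, 0.0, 0.0, -2.24, 1.91, 3.9]
[-0.0, 0.0, 0.0, -2.24, 1.9, 3.9]
[-0.0, 0.0, 0.0, -2.24, 1.9, 3.9]
[-0.0, 0.0, 0.0, -2.24, 1.9, 3.9]
[-0.0, 0.0, 0.0, -2.25, 1.9, 3.9]
```

>>> jog_arm([
  [0,0,0,0,0,0,2],
  [0,0,0,-4,0,0,2],
  [0,0,0,-5,0,0,2],
  [0,0,0,-3,2,4,2],
  [0,0,0,0,2.2,4.5,2],
  [0,0,0,0,2.2,4.5,2],
  [0,0,0,0,2.2,4.5,2],
  [0,0,0,0,2.2,4.5,2],
  [0,0,0,0,2.2,4.5,2],
  [0,0,0,0,2.2,4.6,2],
])

```text
time: 30.95
position: [0.6524, -0.1141, 0.1691]
tool_rot: [1.081, 1.287, -1.082]
ft_force: [0.9, 0.6, -0.9]
grip_width: 0.388
```

```bash
python3 plan.py 0.653 -0.1133 0.17 -80 5; python3 -c "
from h import *
snap('wrist','w17')"
```

```text
now [ 0.6524 -0.1141  0.1691] dist 0.0013 rows 1 j [ 0.65  0.48 -0.7   1.49  0.31  1.29 -1.48] t 30.95
[-0.2, -0.0, 0.1, -0.09, 0.07, -0.07]
```

View pics/w17.png

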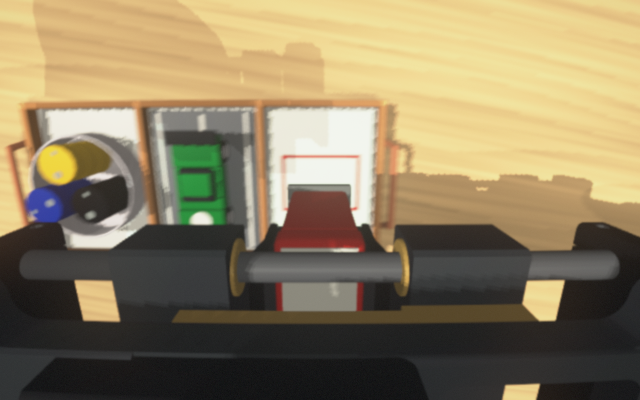

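The pump, held at (319,220), is above the pad's rectangle (columns 281–360, centre 320). I'll lower it in stages.

>>> jog_arm([
  [0,0,0,3,0,0,2],
  [0,0,0,3,0,0,2],
  [0,0,0,2,0,0,2],
  [0,0,0,1,0,0,2],
  [0,0,0,0,0,0,2],
  [0,0,0,0,0,0,2],
])

```text
time: 31.75
position: [0.6527, -0.1128, 0.0813]
tool_rot: [1.082, 1.284, -1.081]
ft_force: [-0.2, 0.7, -0.6]
grip_width: 0.387
```

```bash
python3 plan.py 0.653 -0.1133 0.0614 -80 5
```

```text
now [ 0.6527 -0.1128  0.0813] dist 0.0199 rows 1 j [ 0.63  0.55 -0.67  1.57  0.37  1.14 -1.52] t 31.75
[-0.2, 0.0, -0.1, 1.99, 0.01, 0.05]
```

>>> jog_arm([
  [0,0,0,0.8,0,0,2],
  [0,0,0,0.6,0,0,2],
  [0,0,0,0.3,0,0,2],
  [0,0,0,0.2,0,0,2],
  [0,0,0,0,0,0,2],
])

```text
time: 32.38
position: [0.6522, -0.1127, 0.0615]
tool_rot: [1.082, 1.285, -1.082]
ft_force: [0.3, 0.5, 1.2]
grip_width: 0.385
```

>>> jog_arm([
  [0,0,0,0,0,0,5],
  [0,0,0,0,0,0,5],
  [0,0,0,0,0,0,5],
  [0,0,0,-3,0,0,5],
  [0,0,0,-5,0,0,6],
  [0,0,0,-5,0,0,8.7],
  [0,0,0,-5,0,0,8.7],
  [0,0,0,0,-3,-5,8.7],
  [0,0,0,0,-3,-5,8.7],
  [0,0,0,0,0,0,8.7],
])

```text
time: 33.62
position: [0.5733, -0.0193, 0.2416]
tool_rot: [1.075, 1.289, -1.077]
ft_force: [0.9, -0.4, 0.6]
grip_width: 0.996
```

```bash
python3 -c "
from h import *
for n in('scene','side','wrist'): snap(n,n+'9')
print(get_state())
a=load('scene9')[0][130:290,150:460];b=load('side9')[0][100:350,250:410]
cv2.imwrite('pics/zs9.png',cv2.resize(a[:,:,::-1],None,fx=2.5,fy=2.5,interpolation=2))
cv2.imwrite('pics/zd9.png',cv2.resize(b[:,:,::-1],None,fx=2.4,fy=2.4,interpolation=2))
"
```

```text
{'time': 33.775, 'joint_positions': array([ 0.67563723,  0.24459154, -0.78930372,  1.61735904,  0.1782982 ,
        1.35336156, -1.53755181]), 'qd': array([ 0.00723242,  0.02193372,  0.01693482, -0.01430112, -0.00352479,
        0.00042369,  0.00032652]), 'joint_torque': array([-1.06386233e+00, -3.69347727e+01, -6.43936872e+00, -3.03765321e+01,
       -1.82897192e-01, -4.24140750e-02,  3.21531094e-03]), 'position': array([ 0.57617238, -0.02572501,  0.24127371]), 'tool_rot': array([ 1.08179891,  1.28393269, -1.08302934]), 'ft_force': array([-0.52162738,  0.4253196 , -0.91739078]), 'torque': array([ 0.03126123, -0.04268712,  0.00473906]), 'grip_width': 0.9937295692271539}
```

View pics/wrist9.png

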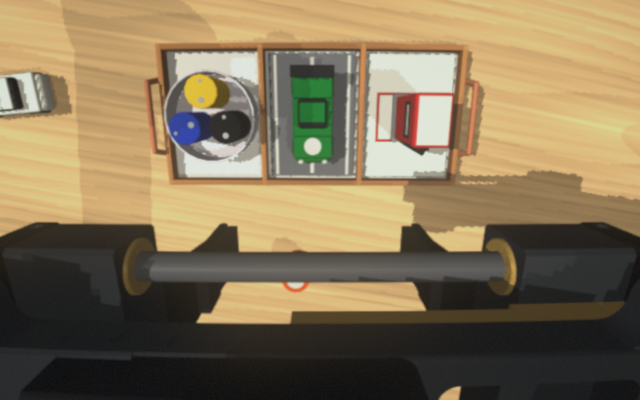

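View pics/zd9.png

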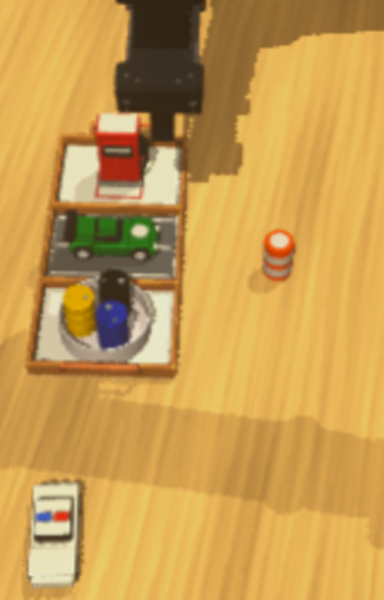

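View pics/zs9.png

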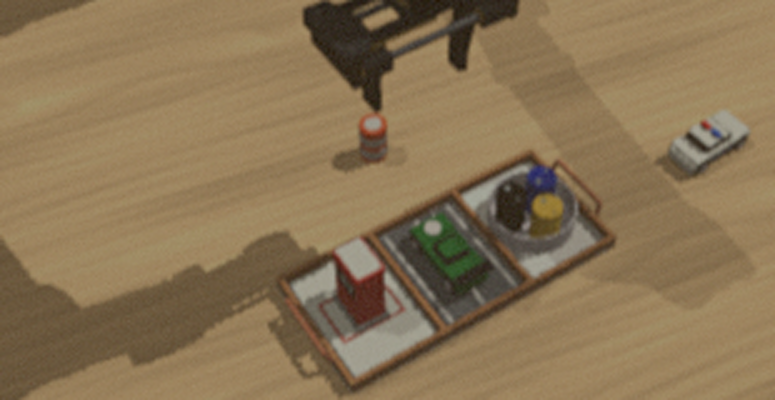

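Everything appears in place in all three views, and the barrel and police car are at unchanged pixels. One numeric check of the positions and heights follows.

```bash
python3 car.py wrist9 80 160 385 460 0.085 0.105; python3 car.py wrist9 60 170 280 345 0.022 0.06
python3 - <<'E'
from h import *
im,dep,T=load('wrist9')
print('pump top',onplane('wrist',[(433.5,121)],.095,T))
v,u=np.mgrid[60:170,160:260];uv=np.c_[u.ravel(),v.ravel()];X=bydepth('wrist',uv,dep,T)
k=((X[:,2]>.054)&(X[:,2]<.066)).reshape(v.shape).astype(np.uint8)
n,l,s,c=cv2.connectedComponentsWithStats(k)
for i in range(1,n):
  if s[i,4]>100: print(s[i],X[(l==i).ravel()].mean(0).round(4),X[(l==i).ravel()][:,2].std().round(4))
P={'barrel':[(299,180),(366,201)],'police':[(433,185),(273,318)]}
for nm,j in(('scene',0),('side',1)):
  a=load(nm+'0')[0].astype(int);b=load(nm+'9')[0].astype(int)
  for k,p in P.items():
    x,y=p[j];print(nm,k,np.abs(a-b)[y-12:y+12,x-12:x+12].mean().round(1))
E
```

```text
2198 ((651.9779663085938, -111.85693359375), (46.75366973876953, 34.53820037841797), 10.072577476501465) zpct [0.0921 0.097  0.0984 0.0988]
[[ 625.9  -98.9]
 [ 632.  -132.9]
 [ 678.  -124.8]
 [ 672.   -90.8]]
34.5 -79.9
46.8 10.1
3947 ((634.9390869140625, -7.344776153564453), (101.85352325439453, 43.526763916015625), 11.001100540161133) zpct [0.0347 0.0389 0.0469 0.0477]
[[580.8   4.3]
 [589.1 -38.4]
 [689.1 -19. ]
 [680.8  23.7]]
43.5 -79.0
101.9 11.0
pump top [[ 0.65180859 -0.11325522  0.095     ]]
[ 24  14  34  36 929] [0.6418 0.1028 0.0594] 0.001
[ 49  50  33  34 872] [0.6121 0.0758 0.0594] 0.0009
[  8  53  34  32 847] [0.604  0.1155 0.0594] 0.001
scene barrel 12.0
scene police 8.5
side barrel 8.8
side police 9.4
```

```bash
python3 -c "
from bench import *
print(close_job())"
```

```text
the job is handed in; nothing more can be done
None
```

The set is packed and the job is handed in, at about 34 s of the 109 s allowed. I picked and placed each thing in turn: yellow, black and blue drums, then the racer, then the pump. Each was set down by controlled lowering, and the gripper finished open and clear of everything.

What the last wrist view showed before hand-in (my own estimates; handing in returned no verdict):

| Item | Result | Limit |
|---|---|---|
| Racer | about 1 mm from the tile's middle, 1° off its length | 20 mm, 0.3 rad (17°) |
| Pump | upright, about 1–2 mm from the pad's middle | 20 mm |
| Drums | upright and apart, about 24–25 mm from the tin's middle, tops level | 34 mm |

- **Other set:** the police car and the striped barrel look unmoved in both fixed cameras, but I only compared the pictures and did not measure a distance.
- **Disagreements:** depth readings stood 1–2 mm higher than the stated heights throughout. Estimates of the tin's centre differed by up to 10 mm along y, because the first depth-based circle fit came out too large. I used the fit to the rim in the picture, which agreed with the spacing of the bays.

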